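# Load a mounting bracket into a drilling fixture and lock it with the push-pull knob

### The job

Pull the fixture's red lock knob straight out until it clicks into its out position, lower the white bracket gently onto the two locating pins until its foot lies flat on the seat (either way round; do not drop it), then push the knob fully in again so that its tongue locks the bracket. Let go of everything and leave the other things on the bench where they are.

Things in the scene. Friction and masses are not known exactly. Their poses are not given: they have to be found in the camera images.
- fixture_seat (a point): Centre of the flat top of the fixture's dark steel seat, 84 (x) x 150 (y), 30 above the bench, on a fixed blue base 150 (x) x 176 (y) x 18 high. Axes: x from the red knob towards the seat, y from the diamond pin to the round pin, z up. The seated bracket's centre is right above this point, its long side along y.
- round_pin (a point): Foot, at seat height, of the round steel locating pin: on the seat's y axis, 48 from the seat's centre towards +y. 8 diameter, straight for 11, then a cone to 16 above the seat. Axes as the seat's.
- diamond_pin (a point): Foot, at seat height, of the brass diamond locating pin: on the seat's y axis, 48 from the seat's centre towards -y. 8 wide along y, 3.6 along x, straight for 8, then a roof-shaped tip to 12 above the seat. Axes as the seat's.
- lock_guide (a point): Centre of the top of the fixed blue guide block, 32 (x) x 56 (y), 64 from the seat's centre on its -x side and 30 above seat height. The knob's rod runs through it along x and carries a steel tongue, 22 wide, 9.5 to 17 above the seat. With the knob in the tongue ends 18 short of the seat's centre and blocks the bracket; with the knob out it ends 43 short, clear of it.
- knob_grip (a point): Centre of the red round lock knob: a cylinder 30 diameter, 22 long, axis level along x, 49 above the bench, 111 from the seat's centre on its -x side when in (136 when out). On its +x side is 20 of free rod, 12 diameter, when in. Pull it straight along its -x, push along its +x (axes as the seat's). It can be gripped from above across y.
- lock_knob (a joint): Pull of the lock knob in metres: 0 = fully in (locked), 0.025 = fully out. A detent makes it snap to and stay at either end; moving it takes about 6 to 8 N until it is past the middle.
- bracket_grip (a point): In the loose white bracket, about 0.24 kg: flat foot 60 (x) x 130 (y) x 6 thick, two through holes of 10 diameter at y = +48 and -48, in the middle an upright web 12 thick (x), 56 long (y), up to 68 above the underside. This point is in the web, 50 above the underside. Starts on the bench, web up. Grip from above across the web (along x). The two ends are alike.
- tape_measure: Bystander, loose, leave alone: a tape measure lying flat, steel case 70 x 66 x 36 high, origin under its centre.
- screwdriver: Bystander, loose, leave alone: a green-handled screwdriver lying on the table, 190 long along its x, under 35 high, origin under its middle.
- screw_tub: Bystander, loose, leave alone: an open orange tub of screws, 70 (x) x 60 (y) x 40 high, origin under its centre.
- glue_bottle: Bystander, loose, leave alone: an upright green glue bottle with a red cap, 48 diameter, 115 high, origin under its centre.
- paint_tin: Bystander, loose, leave alone: a small pale round tin, 54 diameter, 60 high, origin under its centre.
- drill: Bystander, loose, leave alone: a cordless drill standing on its battery, 205 high; battery foot 120 (x) x 78 (y), barrel along its x from -65 to +140; origin under the battery's centre.
Things that resemble listed ones, but are neither listed nor needed, are in the scene too. Leave any pink or turquoise look-alike of the part that bears bracket_grip alone.

How it is judged:
By the outcome, as a careful person would: the job done as asked, in the order asked, and still so for the second after the job is handed in, with the robot touching nothing.
It also fails if it takes over 72 s, if anything falls off the work surface, if the arm or the gripper's body presses on something with over 40 N, if the wrist force passes 120 N, or if a joint passes its speed limit or range.

### The arm

A 6-joint arm with a two-finger parallel gripper is mounted at the origin on the work surface. World frame = base frame: x ahead of the robot, y to its left, z up, the work surface at z = 0. Lengths are in m, angles in degrees, forces in N, time in s.
With the tool pointing down it reaches from about 0.4 to 0.825 m from the base axis. Payload 7 kg.
Tool frame: the origin (TCP) lies midway between the tips of the shut fingers; the grasp point (between the pads) lies 19 mm behind it (r.hold_point_z is the distance from the TCP to the grasp point, in m); x points along the fingers, y is the direction in which the jaws open and shut, and the axes are right-handed (so a half turn about x gives the same grasp; the last joint's range is limited). The gripper opens to 88 mm and grips with 3 to 60 N. Pads are 19 mm wide; open, the fingers measure 130 mm over their backs; the gripper's body (78 mm by 193 mm) begins 47 mm behind the grasp point.
Start: joints at [89.616, 20.546, 0.682, 0, -70.136, -16.507], TCP at [0.196, 0.646, 0.227] pointing down, gripper open.
Joint ranges: [-176.03, 176.03], [-82.01, 121.73], [-58.28, 71.71], [-173.87, 95.51], [-174.79, -0.11], [-173.66, 173.66]. Speed limits (degrees/s): [136.94, 136.94, 172.46, 180, 180, 180].

### API

Orientations are given as [roll, pitch, yaw] about the fixed x, y, z axes, in that order (R = Rz(yaw) Ry(pitch) Rx(roll)).
In Python, from plant import r, viewer, order gives the robot as it stands. The module is installed in compiled form; this text tells all that it offers.
- The arm moves only by the shell command python3 -m creep 'ROWS' [FORCE]. ROWS is JSON, a list of rows, each an object of numbers: "ax", "ay", "az": the turn, a rotation vector about the tool's x, y, z in degrees; "tx", "ty", "tz": the shift along the tool's x, y, z in m; "fingers": the finger opening in m, from 0 to 0.0876. A call has 1 to 5 rows; each row is the pose to reach, as a shift and turn from the pose commanded when the call began, along the tool's axes at that moment; what a row does not reach only later rows make up. A row lasts 1/10 s, in which the tool goes at most 50 mm and 8.59 degrees, less where a joint would pass 70% of its speed; a pose out of reach is approached as far as the arm can. A call with a gripper value outside its range is refused whole. The fingers move at their own pace and stop on an object; FORCE is the grip in N (left out, the last holds). Time passes only in rows, so rows that repeat a pose let the fingers close. It gives the time, the measured TCP pose, the force and the opening at its end, in the units of the state.
- r.get_state(): the state, without advancing time (a new reading comes with each control period).
- viewer.capture(name): name is "side" or "top" or "wrist"; returns a dict with "pixels" (400x640x3 uint8, blue, green, red), "depth" (400x640 float32, m along the optical axis (not along the pixel's ray), 0 where there is no reading), "fx", "fy", "cx", "cy" (pixels), "rvec" (rotation vector, rad) and "tvec" (3), from world to camera coordinates, as OpenCV has them; the wrist camera has in their place "T_tool_cam" (4x4, takes a point from camera to tool coordinates, whose origin is the TCP and whose axes are the tool frame's). Camera axes: x right, y down, z forward; pixel columns grow to the right and rows downward; lengths in m; the calibration is good to about 2 mm. A picture is of the moment at which its call begins: read the wrist's pose just before it.
- order.close_job(): hands the job in, once; it reports no verdict.
The state is a dict: "time_s": time; "joints": joint angles; "qd": joint speeds; "joint_torque": joint torques, N m; "tcp_pos": TCP position; "eef_rot": TCP orientation; "contact_force": force on the tool from outside, world axes, zero at the start; "moment": the same for the moment, N m; "gripper_width": finger opening in m.
Only numpy, scipy, OpenCV 4.12 (cv2) and the standard library are available. Lean on these libraries where they do the work, as an engineer would, in place of code of your own. Each camera call takes 0.05 s, during which the arm holds its last target.

## Working session

There is one attempt and no reset: what is moved stays moved. The work goes in short steps, Python scripts to look and compute and a shell command to move; the robot and the scene stay as the last step left them, time stands still between calls to the robot, and variables do not carry over. Pictures are saved under pics/ and viewed, and the job is handed in when it is done.

```bash
mkdir -p pics; cat > h.py <<'E'
import numpy as np, cv2
from plant import r, viewer, order
from scipy.spatial.transform import Rotation as R
def cap(n):
    s=r.get_state(); c=viewer.capture(n)
    if 'rvec' in c:
        Rw=R.from_rotvec(np.ravel(c['rvec'])).as_matrix(); c['Rwc']=Rw.T; c['o']=-Rw.T@np.ravel(c['tvec'])
    else:
        T=np.array(c['T_tool_cam']); Rt=R.from_euler('xyz',s['eef_rot'],degrees=True).as_matrix()
        c['Rwc']=Rt@T[:3,:3]; c['o']=Rt@T[:3,3]+np.array(s['tcp_pos'])
    return c
def ray(c,u,v):
    d=c['Rwc']@np.array([(u-c['cx'])/c['fx'],(v-c['cy'])/c['fy'],1]); return c['o'],d
def onplane(c,u,v,z):
    o,d=ray(c,u,v); return o+d*(z-o[2])/d[2]
def bydepth(c,u,v):
    o,d=ray(c,u,v); return o+d*c['depth'][int(v),int(u)]
def proj(c,p):
    q=c['Rwc'].T@(np.array(p)-c['o']); return c['fx']*q[0]/q[2]+c['cx'],c['fy']*q[1]/q[2]+c['cy']
def cloud(c):
    v,u=np.mgrid[0:400,0:640]; d=c['depth']
    P=np.stack([(u-c['cx'])/c['fx']*d,(v-c['cy'])/c['fy']*d,d],-1)
    W=P@c['Rwc'].T+c['o']; W[d==0]=np.nan; return W
E
python3 - <<'E'
from h import *
import pickle
print(r.get_state())
for n in ['top','side','wrist']:
    c=cap(n); cv2.imwrite(f'pics/{n}0.png',c['pixels']); pickle.dump(c,open(n+'0.pkl','wb')); print(n,c['o'],c['Rwc'].round(2).tolist(),c['fx'])
E
```

```text
{'time_s': 0.0, 'joints': array([ 8.96163287e+01,  2.05898009e+01,  6.34262550e-01, -2.06114481e-02,
       -7.01332397e+01, -1.65075876e+01]), 'qd': array([-0.11837017, -0.06195645, -0.04275596,  0.05017857, -0.0529527 ,
        0.03125984]), 'joint_torque': array([-5.86117621e-04, -5.82714844e+01,  2.93061876e+01,  6.99756280e+00,
        7.03525831e-03, -1.66162267e-04]), 'tcp_pos': array([0.19599842, 0.64542481, 0.22564327]), 'eef_rot': array([  94.19718311,   89.90913139, -102.70109528]), 'contact_force': array([ 0.52915253, -1.13554657, -0.18479878]), 'moment': array([-0.05017958,  0.03243346,  0.02453533]), 'gripper_width': 0.0873728972755786}
top [0.27016284 0.01976944 1.55568726] [[-0.02, -0.98, 0.2], [-1.0, 0.02, 0.01], [-0.02, -0.2, -0.98]] 513.291561614105
side [ 0.49952628 -0.80399434  0.58686496] [[1.0, -0.04, 0.06], [-0.07, -0.53, 0.85], [-0.0, -0.85, -0.53]] 416.86103334003184
wrist [0.26390483 0.62410326 0.38514712] [[-0.29, -0.92, -0.25], [-0.96, 0.28, 0.08], [0.0, 0.26, -0.96]] 355.22871987001326
```

View pics/top0.png

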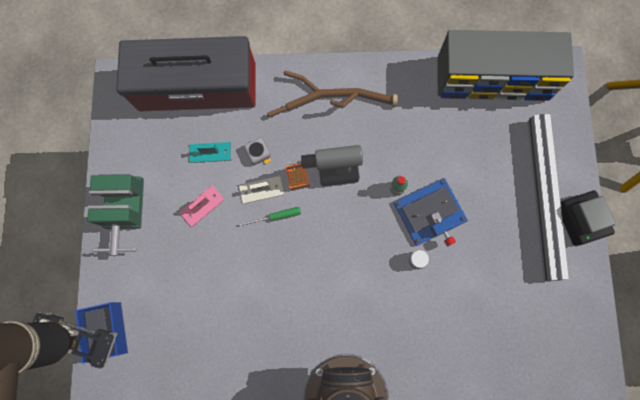

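View pics/side0.png

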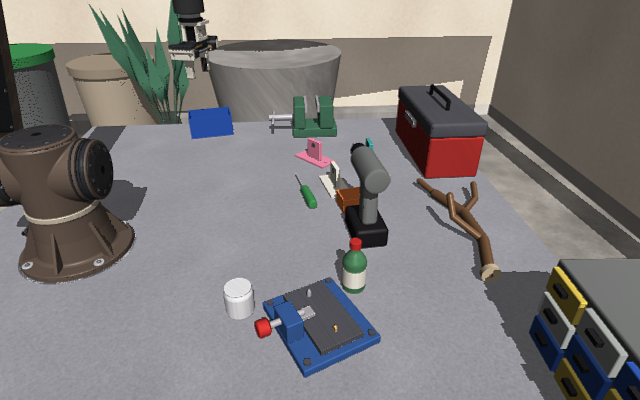

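View pics/wrist0.png

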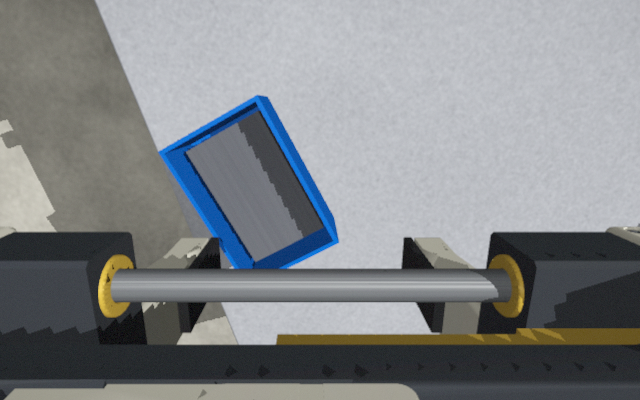

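The top view shows the fixture at about (432,212) with its red knob at (450,240). The white bracket is at (260,190), the pink look-alike at (202,206) and the turquoise one at (210,152). The bracket I want is the white one. Next I'll enlarge both and measure.

```bash
python3 - <<'E'
from h import *
import pickle
t=pickle.load(open('top0.pkl','rb'));s=pickle.load(open('side0.pkl','rb'))
a=cv2.resize(t['pixels'][130:250,170:330],None,fx=5,fy=5,interpolation=cv2.INTER_CUBIC)[:600,:800]
cv2.imwrite('pics/tb.png',a)
a=cv2.resize(t['pixels'][160:280,370:490],None,fx=5,fy=5,interpolation=cv2.INTER_CUBIC); cv2.imwrite('pics/tf.png',a)
a=cv2.resize(s['pixels'][230:380,210:400],None,fx=4,fy=4,interpolation=cv2.INTER_CUBIC); cv2.imwrite('pics/sf.png',a)
for n,c in(('t',t),('s',s)):
    W=cloud(c); hsv=cv2.cvtColor(c['pixels'],cv2.COLOR_BGR2HSV)
    c['W']=W
    m=cv2.inRange(hsv,(105,120,50),(125,255,255))
    k,l,st,ce=cv2.connectedComponentsWithStats(m)
    for i in range(1,k):
        if st[i,4]>100:
            P=W[l==i];P=P[~np.isnan(P[:,0])]
            print(n,'blue',st[i],np.median(P,0).round(3),np.percentile(P[:,2],[5,50,95]).round(3))
            if 0.3<np.median(P[:,0])<.75 and np.median(P[:,1])<0:
                Q=P[abs(P[:,2]-.018)<.006]; print(len(Q),cv2.minAreaRect((Q[:,:2]*1000).astype(np.float32)))
    m=cv2.inRange(hsv,(0,150,80),(8,255,255))|cv2.inRange(hsv,(172,150,80),(180,255,255))
    k,l,st,ce=cv2.connectedComponentsWithStats(m)
    for i in range(1,k):
        if st[i,4]>15:
            P=W[l==i];P=P[~np.isnan(P[:,0])]; print(n,'red',st[i],ce[i].round(1),np.median(P,0).round(3))
    # white bracket
    m=cv2.inRange(hsv,(0,0,170),(180,60,255))
    k,l,st,ce=cv2.connectedComponentsWithStats(m)
    for i in range(1,k):
        P=W[l==i];P=P[~np.isnan(P[:,0])]
        if st[i,4]>30 and len(P): 
            md=np.median(P,0)
            if .2<md[0]<.8 and abs(md[1])<.6: print(n,'white',st[i],ce[i].round(1),md.round(3),cv2.minAreaRect((P[:,:2]*1000).astype(np.float32)))
E
```

```text
t blue [508  76  32  10 198] [ 0.892 -0.537  0.159] [0.13  0.159 0.166]
t blue [473  84  30   8 135] [ 0.895 -0.448  0.103] [0.077 0.103 0.12 ]
t blue [525  92  30   8 120] [ 0.886 -0.616  0.05 ] [0.025 0.05  0.072]
t blue [ 395  179   72   66 1114] [ 0.516 -0.273  0.019] [0.013 0.019 0.062]
844 ((536.2637329101562, -272.88134765625), (147.80380249023438, 173.55955505371094), 24.542062759399414)
t blue [ 76 303  51  54 811] [0.231 0.656 0.048] [0.007 0.048 0.076]
t blue [ 79 336  10  18 130] [0.168 0.738 0.058] [0.035 0.058 0.079]
t red [249  52   6  50 166] [251.5  76.4] [0.96  0.263 0.084]
t red [398 177   7   7  43] [401.1 179.9] [ 0.612 -0.176  0.114]
t red [446 237   9   8  48] [450.1 240.6] [ 0.439 -0.316  0.061]
t white [250 182  18   7  66] [258.2 184.7] [0.619 0.243 0.066] ((628.0125122070312, 244.7130584716797), (28.26705551147461, 52.5407829284668), 9.917033195495605)
t white [240 186   8   5  31] [243.  187.7] [0.625 0.3   0.004] ((626.8082885742188, 299.18267822265625), (14.603445053100586, 22.474124908447266), 9.677989959716797)
t white [241 190  43  13 291] [260.2 195.
[... 1275 characters left out ...]
 11.364251136779785)
s white [347 270  19  19 278] [355.7 279.8] [ 0.613 -0.197  0.037] ((615.1343383789062, -194.64816284179688), (38.286251068115234, 14.160439491271973), 10.355709075927734)
s white [224 277  28  43 921] [238.2 297.2] [ 0.391 -0.242  0.052] ((383.84576416015625, -188.90316772460938), (52.49349594116211, 126.69258117675781), 11.885565757751465)
s white [298 306  12   9  37] [302.4 310.5] [ 0.505 -0.288  0.053] ((507.7351989746094, -279.93212890625), (28.5921630859375, 9.44676685333252), 59.38021469116211)
s white [270 319  11   8  50] [275.3 322.4] [ 0.459 -0.309  0.054] ((459.38641357421875, -308.40374755859375), (17.894275665283203, 6.062432765960693), 25.559541702270508)
```

View pics/tb.png

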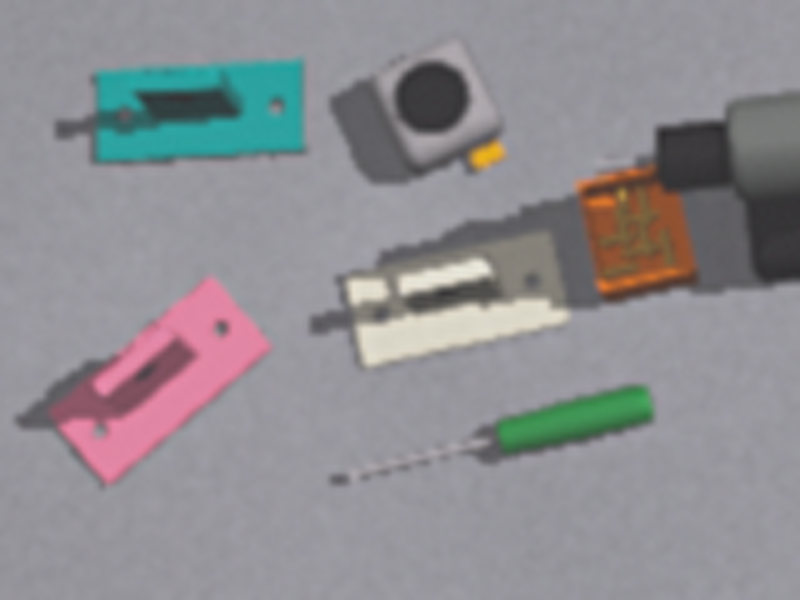

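View pics/tf.png

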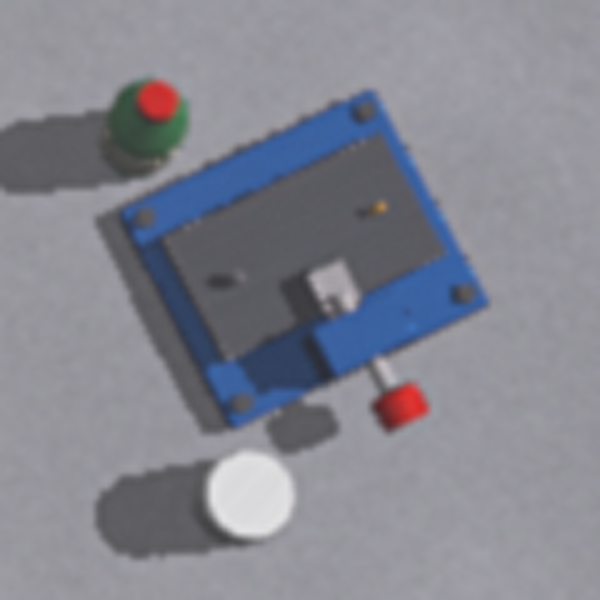

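View pics/sf.png

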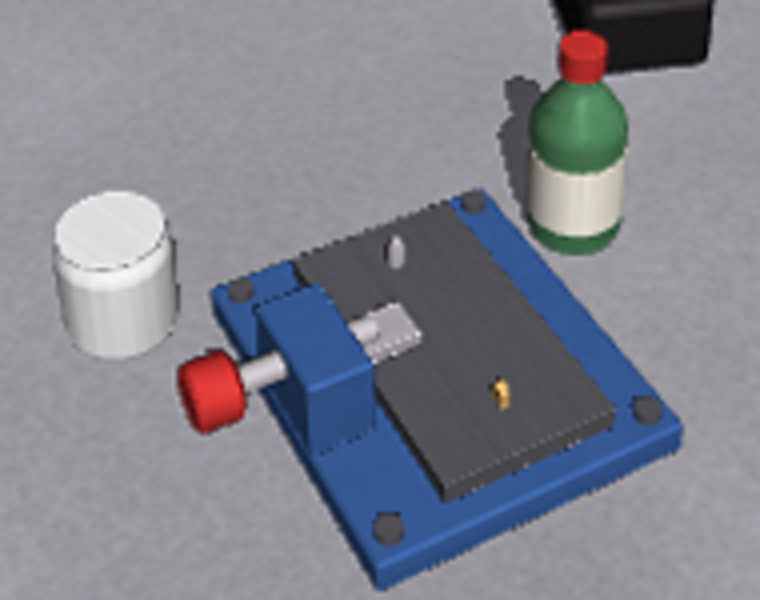

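```bash
python3 - <<'E'
from h import *
import pickle
t=pickle.load(open('top0.pkl','rb'));s=pickle.load(open('side0.pkl','rb'))
for n,c in(('t',t),('s',s)):
    W=cloud(c); hsv=cv2.cvtColor(c['pixels'],cv2.COLOR_BGR2HSV)
    m=cv2.inRange(hsv,(0,0,30),(180,70,120)).astype(bool)&(abs(W[...,2]-.030)<.006)&(abs(W[...,0]-.55)<.12)&(abs(W[...,1]+.265)<.13)
    k,l,st,ce=cv2.connectedComponentsWithStats(m.astype(np.uint8)); i=1+st[1:,4].argmax()
    P=W[l==i]; print(n,'seat',st[i],cv2.minAreaRect((P[:,:2]*1000).astype(np.float32)),np.median(P[:,2]))
    m=cv2.inRange(hsv,(12,120,120),(30,255,255)).astype(bool)&(abs(W[...,0]-.55)<.12)&(abs(W[...,1]+.265)<.13)
    v,u=np.nonzero(m); print('brass',u.mean(),v.mean(),onplane(c,u.mean(),v.mean(),.036))
W=cloud(t); 
q=lambda x,y:(x/5+170,y/5+130)
C=np.array([onplane(t,*q(*p),.006)[:2] for p in [(342,275),(368,367),(568,322),(552,235)]]); print('foot',C.round(4),C.mean(0))
print('edges',[np.degrees(np.arctan2(*(b-a)[::-1])) for a,b in zip(C,np.roll(C,-1,0))])
H=np.array([onplane(t,*q(*p),.006)[:2] for p in [(380,313),(533,281)]]);print('holes',H,H.mean(0))
C=np.array([onplane(t,*q(*p),.068)[:2] for p in [(393,281),(400,298),(495,280),(487,258)]]); print('web',C.round(4),C.mean(0))
for lo,hi in((.02,.05),(.06,.1),(.1,.15),(.15,.25)):
    m=(W[...,2]>lo)&(W[...,2]<hi)&(W[...,0]<.8)&(W[...,0]>.4)&(abs(W[...,1]-.1)<.25)
    k,l,st,ce=cv2.connectedComponentsWithStats(m.astype(np.uint8))
    for i in range(1,k):
        if st[i,4]>20: P=W[l==i]; print(lo,hi,st[i],P.min(0).round(3),P.max(0).round(3))
x=R.from_euler('xyz',r.get_state()['eef_rot'],degrees=True).as_matrix();print(x.round(3))
E
```

```text
t seat [ 402  187   57   45 1175] ((540.2574462890625, -270.6889953613281), (83.59600830078125, 149.2987518310547), 24.514711380004883) 0.030017846440934193
brass 445.5 201.0 [ 0.56212367 -0.31647653  0.036     ]
s seat [ 283  280   81   75 2734] ((538.671875, -269.7684631347656), (85.05008697509766, 152.110595703125), 25.087587356567383) 0.03003961576867986
brass 335.26666666666665 328.0 [ 0.5605601  -0.31288741  0.036     ]
foot [[0.6343 0.3143]
 [0.5757 0.2974]
 [0.601  0.1738]
 [0.6566 0.1835]] [0.61687374 0.24225644]
edges [np.float64(-163.97510215941244), np.float64(-78.43883338298583), np.float64(9.922108323679275), np.float64(99.65730799762889)]
holes [[0.60955985 0.29035257]
 [0.62749245 0.19542397]] [0.61852615 0.24288827]
web [[0.6153 0.272 ]
 [0.6048 0.2677]
 [0.6144 0.2111]
 [0.628  0.2159]] [0.61561561 0.24164242]
0.02 0.05 [244 138  27  27 454] [0.697 0.214 0.021] [0.778 0.295 0.045]
0.02 0.05 [285 164  25  26 123] [0.613 0.093 0.021] [0.69  0.166 0.047]
0.02 0.05 [319 166  41  20 338] [ 0.622 -0.059  0.021] [0.675 0.062 0.05 ]
0.02 0.05 [251 185  19   7  44] [0.607 0.215 0.021] [0.628 0.268 0.05 ]
0.02 0.05 [269 207  31  14 173] [0.519 0.125 0.02 ] [0.557 0.217 0.035]
0.06 0.1 [336 167  15   7  47] [ 0.647 -0.031  0.061] [0.662 0.011 0.1  ]
0.06 0.1 [249 182  19   8  81] [0.608 0.217 0.06 ] [0.628 0.271 0.074]
0.1 0.15 [336 167  14   4  36] [ 0.647 -0.028  0.1  ] [0.657 0.011 0.13 ]
0.15 0.25 [ 289  145   74   25 1195] [ 0.633 -0.062  0.163] [0.698 0.141 0.21 ]
[[-0.    -0.291 -0.957]
 [-0.001 -0.957  0.291]
 [-1.     0.001 -0.   ]]
```

```bash
cat > rel.py <<'E'
import sys
from h import *
# usage: rel.py x y z(TCP) yaw_of_tool_y
x,y,z,yw=map(float,sys.argv[1:5])
s=r.get_state(); T=R.from_euler('xyz',s['eef_rot'],degrees=True).as_matrix()
a=np.radians(yw); X=np.array([0,0,-1.]);Y=np.array([np.cos(a),np.sin(a),0]);G=np.stack([X,Y,np.cross(X,Y)],1)
cur=np.degrees(np.arctan2(T[1,1],T[0,1]))
d=np.array([x,y,z])-s['tcp_pos']
print('t',(T.T@d).round(4),'rot',R.from_matrix(T.T@G).as_rotvec(degrees=True).round(2),'cur',np.array(s['tcp_pos']).round(4),'yaw',cur.round(2),'F',np.round(s['contact_force'],2),'w',round(s['gripper_width'],4),'j',np.round(s['joints'],1),s['time_s'])
E
python3 rel.py .40 .45 .25 -137; python3 rel.py .44 -.317 .25 -245.3;python3 rel.py .40 .45 .25 -137
```

```text
t [-0.024   0.1278 -0.252 ] rot [ 3.01e+01 -3.00e-02 -7.00e-02] cur [0.196  0.6455 0.2258] yaw -106.9 F [-0.15 -0.38  0.54] w 0.0877 j [ 89.6  20.6   0.6  -0.  -70.1 -16.5] 0.15
t [-0.023   0.8501 -0.5132] rot [ 1.384e+02 -9.000e-02 -3.000e-02] cur [0.196  0.6455 0.2258] yaw -106.9 F [-0.15 -0.38  0.54] w 0.0877 j [ 89.6  20.6   0.6  -0.  -70.1 -16.5] 0.15
t [-0.024   0.1278 -0.252 ] rot [ 3.01e+01 -3.00e-02 -7.00e-02] cur [0.196  0.6455 0.2258] yaw -106.9 F [-0.15 -0.38  0.54] w 0.0877 j [ 89.6  20.6   0.6  -0.  -70.1 -16.5] 0.15
```

```bash
python3 -m creep '[{"tx":-0.005,"ty":0.026,"tz":-0.05,"ax":6,"fingers":0.05},{"tx":-0.01,"ty":0.051,"tz":-0.1,"ax":12,"fingers":0.05},{"tx":-0.015,"ty":0.077,"tz":-0.15,"ax":18,"fingers":0.05},{"tx":-0.02,"ty":0.102,"tz":-0.2,"ax":24,"fingers":0.05},{"tx":-0.024,"ty":0.128,"tz":-0.25,"ax":30,"fingers":0.05}]'; python3 rel.py .48 .22 .25 -175
```

```text
t [-0.0237  0.3246 -0.3954] rot [ 6.81e+01 -5.00e-02 -6.00e-02] cur [0.196  0.6455 0.2258] yaw -106.9 F [-0.15 -0.38  0.54] w 0.0877 j [ 89.6  20.6   0.6  -0.  -70.1 -16.5] 0.15invalid input
```

```bash
python3 -m creep '[{"ax":6.0,"ay":0.0,"az":0.0,"tx":-0.005,"ty":0.026,"tz":-0.05,"fingers":0.05},{"ax":12.0,"ay":0.0,"az":0.0,"tx":-0.01,"ty":0.051,"tz":-0.1,"fingers":0.05},{"ax":18.0,"ay":0.0,"az":0.0,"tx":-0.015,"ty":0.077,"tz":-0.15,"fingers":0.05},{"ax":24.0,"ay":0.0,"az":0.0,"tx":-0.02,"ty":0.102,"tz":-0.2,"fingers":0.05},{"ax":30.0,"ay":0.0,"az":0.0,"tx":-0.024,"ty":0.128,"tz":-0.25,"fingers":0.05}]'; python3 rel.py .48 .22 .25 -175
```

```text
time_s: 0.65
tcp_pos: [0.3763, 0.4713, 0.2483]
eef_rot: [-21.8, 90.0, 111.1]
contact_force: [1.2, 0.9, -0.0]
gripper_width: 0.0538
t [-0.0017  0.0951 -0.2547] rot [37.89  0.    0.  ] cur [0.3763 0.4713 0.2483] yaw -137.11 F [ 1.23  0.93 -0.  ] w 0.0538 j [ 69.9  13.1  -6.9  -0.  -70.  -27. ] 0.65
```

```bash
python3 -m creep '[{"ax":8.0,"ay":0.0,"az":0.0,"tx":0.0,"ty":0.015,"tz":-0.045,"fingers":0.05},{"ax":16.0,"ay":0.0,"az":0.0,"tx":0.0,"ty":0.03,"tz":-0.09,"fingers":0.05},{"ax":24.0,"ay":0.0,"az":0.0,"tx":0.0,"ty":0.045,"tz":-0.135,"fingers":0.05},{"ax":32.0,"ay":0.0,"az":0.0,"tx":0.0,"ty":0.065,"tz":-0.18,"fingers":0.05},{"ax":40.0,"ay":0.0,"az":0.0,"tx":0.0,"ty":0.09,"tz":-0.225,"fingers":0.05}]'; python3 rel.py .49 .0 .25 -210;
```

```text
time_s: 1.15
tcp_pos: [0.4634, 0.2467, 0.2479]
eef_rot: [143.2, 90.0, -124.0]
contact_force: [1.2, -0.2, -0.2]
gripper_width: 0.0505
t [-0.002  -0.0145 -0.2477] rot [ 3.278e+01 -2.000e-02 -1.000e-02] cur [0.4634 0.2467 0.2479] yaw -177.22 F [ 1.19 -0.24 -0.18] w 0.0505 j [ 49.5   5.5 -16.2   0.  -68.3 -46.7] 1.15
```

```bash
python3 -c "
from h import *
print(r.get_state()['qd'])"
```

```text
[-45.7060395  -14.2787849  -16.34874234   0.07017623   2.14718212
 -34.06030698]
```

```bash
python3 -m creep '[{"ax":7.0,"ay":0.0,"az":0.0,"tx":0.0,"ty":-0.002,"tz":-0.045,"fingers":0.05},{"ax":14.0,"ay":0.0,"az":0.0,"tx":0.0,"ty":-0.004,"tz":-0.09,"fingers":0.05},{"ax":21.0,"ay":0.0,"az":0.0,"tx":0.0,"ty":-0.006,"tz":-0.135,"fingers":0.05},{"ax":28.0,"ay":0.0,"az":0.0,"tx":0.0,"ty":-0.008,"tz":-0.18,"fingers":0.05},{"ax":33.0,"ay":0.0,"az":0.0,"tx":0.0,"ty":-0.008,"tz":-0.225,"fingers":0.05}]'; python3 rel.py .46 -.22 .25 -235;
```

```text
time_s: 1.65
tcp_pos: [0.483, 0.0225, 0.2482]
eef_rot: [-32.2, 90.0, 27.7]
contact_force: [1.6, 1.1, 1.3]
gripper_width: 0.0501
t [-0.0018 -0.102  -0.2213] rot [2.485e+01 2.000e-02 1.000e-02] cur [0.483  0.0225 0.2482] yaw 149.85 F [1.57 1.09 1.25] w 0.0501 j [ 26.    1.3 -20.7  -0.  -67.9 -56.2] 1.65
```

```bash
python3 -m creep '[{"ax":5.0,"ay":0.0,"az":0.0,"tx":0.0,"ty":-0.02,"tz":-0.045,"fingers":0.05},{"ax":10.0,"ay":0.0,"az":0.0,"tx":0.0,"ty":-0.04,"tz":-0.09,"fingers":0.05},{"ax":15.0,"ay":0.0,"az":0.0,"tx":0.0,"ty":-0.06,"tz":-0.13,"fingers":0.05},{"ax":20.0,"ay":0.0,"az":0.0,"tx":0.0,"ty":-0.08,"tz":-0.17,"fingers":0.05},{"ax":24.0,"ay":0.0,"az":0.0,"tx":0.0,"ty":-0.1,"tz":-0.2,"fingers":0.05}]'; python3 rel.py .4387 -.317 .20 -245.3;
```

```text
time_s: 2.15
tcp_pos: [0.4693, -0.2011, 0.2483]
eef_rot: [-17.3, 90.0, 18.5]
contact_force: [0.7, 0.6, 0.1]
gripper_width: 0.0501
t [ 0.0483 -0.076  -0.0928] rot [11.16  0.02  0.  ] cur [ 0.4693 -0.2011  0.2483] yaw 125.86 F [0.73 0.63 0.05] w 0.0501 j [ -1.1   4.1 -17.8  -0.  -68.1 -53. ] 2.15
```

```bash
python3 -m creep '[{"ax":5.0,"ay":0.0,"az":0.0,"tx":0.0,"ty":-0.025,"tz":-0.03,"fingers":0.05},{"ax":10.0,"ay":0.0,"az":0.0,"tx":0.0,"ty":-0.045,"tz":-0.055,"fingers":0.05},{"ax":10.0,"ay":0.0,"az":0.0,"tx":0.0,"ty":-0.06,"tz":-0.07,"fingers":0.05},{"ax":10.0,"ay":0.0,"az":0.0,"tx":0.0,"ty":-0.06,"tz":-0.07,"fingers":0.05},{"ax":10.0,"ay":0.0,"az":0.0,"tx":0.0,"ty":-0.06,"tz":-0.07,"fingers":0.05}]'; python3 rel.py .4387 -.317 .20 -245.3;
python3 - <<'E'
from h import *
import pickle
c=cap('wrist');cv2.imwrite('pics/w1.png',c['pixels']);pickle.dump(c,open('w1.pkl','wb'))
E
```

```text
time_s: 2.65
tcp_pos: [0.4487, -0.2889, 0.2478]
eef_rot: [124.7, 90.0, 150.7]
contact_force: [0.1, 0.3, -0.4]
gripper_width: 0.0499
t [ 0.0478 -0.0209 -0.0213] rot [ 1.33 -0.02 -0.03] cur [ 0.4487 -0.2889  0.2478] yaw 116.03 F [ 0.07  0.3  -0.41] w 0.0499 j [-11.7   6.4 -15.2  -0.  -68.4 -52.2] 2.65
```

View pics/w1.png

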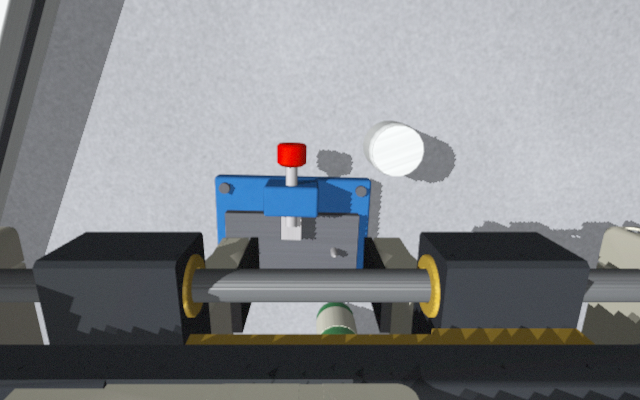

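The wrist view shows the knob at (291,155), the guide block at (291,197) and the tin at (396,150). The tin is clear of the knob.

```bash
python3 - <<'E'
from h import *
import pickle
c=pickle.load(open('w1.pkl','rb'));W=cloud(c);hsv=cv2.cvtColor(c['pixels'],cv2.COLOR_BGR2HSV)
print(c['o'])
m=(cv2.inRange(hsv,(0,150,80),(8,255,255))|cv2.inRange(hsv,(172,150,80),(180,255,255))).astype(bool)
v,u=np.nonzero(m&(np.indices(m.shape)[0]<200)); print(u.min(),u.max(),v.min(),v.max())
P=W[v,u]; print(np.nanmedian(P,0),np.nanmax(P[:,2]))
print('knob top', onplane(c,(u.min()+u.max())/2,(v.min()+v.max())/2,.058))
m=cv2.inRange(hsv,(105,120,50),(125,255,255)).astype(bool)
P=W[m];Q=P[abs(P[:,2]-.060)<.006];print('guide',cv2.minAreaRect((Q[:,:2]*1000).astype(np.float32)),np.median(Q[:,2]))
# base upper edge line
vs=[];
for uu in list(range(230,360,5)):
    col=np.nonzero(m[:,uu])[0]
    if len(col) and not(255<uu<325): vs.append(onplane(c,uu,col[0],.018))
vs=np.array(vs);a=np.polyfit(vs[:,1],vs[:,0],1);print('edge normal yaw',np.degrees(np.arctan(-a[0])))
e=lambda yaw:np.array([np.cos(np.radians(yaw)),np.sin(np.radians(yaw))])
S=np.array([.5395,-.2702]);print('pred guide',S-.064*e(24.7),'pred knob',S-.111*e(24.7))
E
```

```text
[ 0.38463761 -0.32110779  0.40719983]
278 305 143 166
[ 0.43616466 -0.31654501  0.06270214] 0.06719002033056143
knob top [ 0.4369767  -0.31640573  0.058     ]
guide ((480.792236328125, -297.25091552734375), (33.632835388183594, 55.65388107299805), 24.399402618408203) 0.06073602634853936
edge normal yaw 24.611346087576635
pred guide [ 0.48135548 -0.29694349] pred knob [ 0.43865559 -0.31658325]
```

```bash
python3 rel.py .4385 -.3165 .10 114.6; python3 -m creep '[{"ax":1.3,"ay":0.0,"az":0.0,"tx":0.03,"ty":-0.02,"tz":-0.021,"fingers":0.05},{"ax":1.3,"ay":0.0,"az":0.0,"tx":0.07,"ty":-0.02,"tz":-0.021,"fingers":0.05},{"ax":1.3,"ay":0.0,"az":0.0,"tx":0.11,"ty":-0.02,"tz":-0.021,"fingers":0.05},{"ax":1.3,"ay":0.0,"az":0.0,"tx":0.145,"ty":-0.02,"tz":-0.021,"fingers":0.05},{"ax":1.3,"ay":0.0,"az":0.0,"tx":0.145,"ty":-0.02,"tz":-0.021,"fingers":0.05}]'; python3 rel.py .4385 -.3165 .03 114.6
```

```text
t [ 0.1479 -0.0207 -0.0216] rot [ 1.48 -0.01 -0.02] cur [ 0.4489 -0.2885  0.2479] yaw 116.08 F [-0.36  0.62  0.07] w 0.0501 j [-11.7   6.4 -15.2  -0.  -68.4 -52.2] 2.7
time_s: 3.2
tcp_pos: [0.4361, -0.3137, 0.099]
eef_rot: [132.6, 89.5, 157.5]
contact_force: [0.2, 0.1, -0.3]
gripper_width: 0.0503
t [ 0.0689 -0.0039  0.0014] rot [ 0.23 -0.33 -0.35] cur [ 0.4361 -0.3137  0.099 ] yaw 114.83 F [ 0.22  0.06 -0.35] w 0.0503 j [-14.9  14.9 -25.9  -0.1 -49.7 -50.3] 3.2
```

```bash
python3 -m creep '[{"ax":0.0,"ay":0.0,"az":0.0,"tx":0.0,"ty":-0.002,"tz":0.0,"fingers":0.05},{"ax":0.0,"ay":0.0,"az":0.0,"tx":0.0,"ty":-0.002,"tz":0.0,"fingers":0.05}]'; python3 rel.py .4385 -.3165 .03 114.6
```

```text
time_s: 3.4
tcp_pos: [0.4417, -0.318, 0.1053]
eef_rot: [-51.3, 89.8, -26.4]
contact_force: [-0.3, 0.1, -0.1]
gripper_width: 0.05
t [ 0.0753  0.0029 -0.0024] rot [0.28 0.12 0.15] cur [ 0.4417 -0.318   0.1053] yaw 114.88 F [-0.26  0.13 -0.08] w 0.05 j [-15.1  14.7 -25.3   0.  -49.9 -50.1] 3.4
```

```bash
python3 -m creep '[{"ax":0.2,"ay":0.0,"az":0.0,"tx":0.01,"ty":0.001,"tz":-0.001,"fingers":0.05},{"ax":0.2,"ay":0.0,"az":0.0,"tx":0.03,"ty":0.002,"tz":-0.002,"fingers":0.05},{"ax":0.2,"ay":0.0,"az":0.0,"tx":0.05,"ty":0.002,"tz":-0.002,"fingers":0.05},{"ax":0.2,"ay":0.0,"az":0.0,"tx":0.065,"ty":0.002,"tz":-0.002,"fingers":0.05},{"ax":0.2,"ay":0.0,"az":0.0,"tx":0.072,"ty":0.002,"tz":-0.002,"fingers":0.05}]'; 
python3 -m creep '[{"ax":0.0,"ay":0.0,"az":0.0,"tx":0.0,"ty":0.0,"tz":0.0,"fingers":0.05},{"ax":0.0,"ay":0.0,"az":0.0,"tx":0.0,"ty":0.0,"tz":0.0,"fingers":0.05}]';python3 rel.py .4385 -.3165 .03 114.6
```

```text
time_s: 3.9
tcp_pos: [0.4369, -0.3165, 0.0305]
eef_rot: [110.5, 90.0, 135.1]
contact_force: [0.2, -0.1, 0.5]
gripper_width: 0.0499
time_s: 4.1
tcp_pos: [0.4377, -0.3169, 0.0319]
eef_rot: [-49.6, 89.9, -25.0]
contact_force: [0.0, 0.4, 0.2]
gripper_width: 0.0502
t [0.0019 0.     0.0009] rot [0.02 0.04 0.05] cur [ 0.4377 -0.3169  0.0319] yaw 114.62 F [0.01 0.37 0.24] w 0.0502 j [-15.1  20.  -29.8   0.  -40.1 -50.3] 4.1
```

Now in position at the knob. Closing.

```bash
python3 -m creep '[{"ax":0.0,"ay":0.0,"az":0.0,"tx":0.001,"ty":0.0,"tz":0.0,"fingers":0.03},{"ax":0.0,"ay":0.0,"az":0.0,"tx":0.001,"ty":0.0,"tz":0.0,"fingers":0.026},{"ax":0.0,"ay":0.0,"az":0.0,"tx":0.001,"ty":0.0,"tz":0.0,"fingers":0.024},{"ax":0.0,"ay":0.0,"az":0.0,"tx":0.001,"ty":0.0,"tz":0.0,"fingers":0.02},{"ax":0.0,"ay":0.0,"az":0.0,"tx":0.001,"ty":0.0,"tz":0.0,"fingers":0.02}]' 35; python3 rel.py .4158 -.3269 .03 114.6
```

```text
time_s: 4.6
tcp_pos: [0.4372, -0.3164, 0.0305]
eef_rot: [25.7, 90.0, 50.3]
contact_force: [-0.6, 4.1, 5.6]
gripper_width: 0.0285
t [ 0.0005 -0.0006 -0.0238] rot [ 0.01  0.01 -0.01] cur [ 0.4372 -0.3164  0.0305] yaw 114.61 F [-0.57  4.06  5.64] w 0.0285 j [-15.1  20.1 -29.9  -0.  -40.  -50.3] 4.6
```

```bash
python3 -m creep '[{"ax":0.0,"ay":0.0,"az":0.0,"tx":0.0,"ty":0.0,"tz":-0.004,"fingers":0.02},{"ax":0.0,"ay":0.0,"az":0.0,"tx":0.0,"ty":0.0,"tz":-0.009,"fingers":0.02},{"ax":0.0,"ay":0.0,"az":0.0,"tx":0.0,"ty":0.0,"tz":-0.014,"fingers":0.02},{"ax":0.0,"ay":0.0,"az":0.0,"tx":0.0,"ty":0.0,"tz":-0.019,"fingers":0.02},{"ax":0.0,"ay":0.0,"az":0.0,"tx":0.0,"ty":0.0,"tz":-0.023,"fingers":0.02}]'; python3 -m creep '[{"ax":0.0,"ay":0.0,"az":0.0,"tx":0.0,"ty":0.0,"tz":-0.002,"fingers":0.02},{"ax":0.0,"ay":0.0,"az":0.0,"tx":0.0,"ty":0.0,"tz":-0.002,"fingers":0.02},{"ax":0.0,"ay":0.0,"az":0.0,"tx":0.0,"ty":0.0,"tz":-0.002,"fingers":0.02}]'; python3 - <<'E'
from h import *
import pickle
c=cap('side');cv2.imwrite('pics/s2.png',cv2.resize(c['pixels'][220:380,190:390],None,fx=4,fy=3.75))
print(r.get_state()['contact_force'],r.get_state()['tcp_pos'])
E
```

```text
time_s: 5.1
tcp_pos: [0.4153, -0.3264, 0.0304]
eef_rot: [155.7, 89.9, -179.7]
contact_force: [-4.7, 0.0, 7.0]
gripper_width: 0.0287
time_s: 5.4
tcp_pos: [0.4144, -0.3269, 0.0305]
eef_rot: [21.2, 90.0, 45.8]
contact_force: [-0.8, 4.3, 6.1]
gripper_width: 0.0292
[-1.81373017  4.54630609  6.0492147 ] [ 0.4144173  -0.32684234  0.03044282]
```

View pics/s2.png

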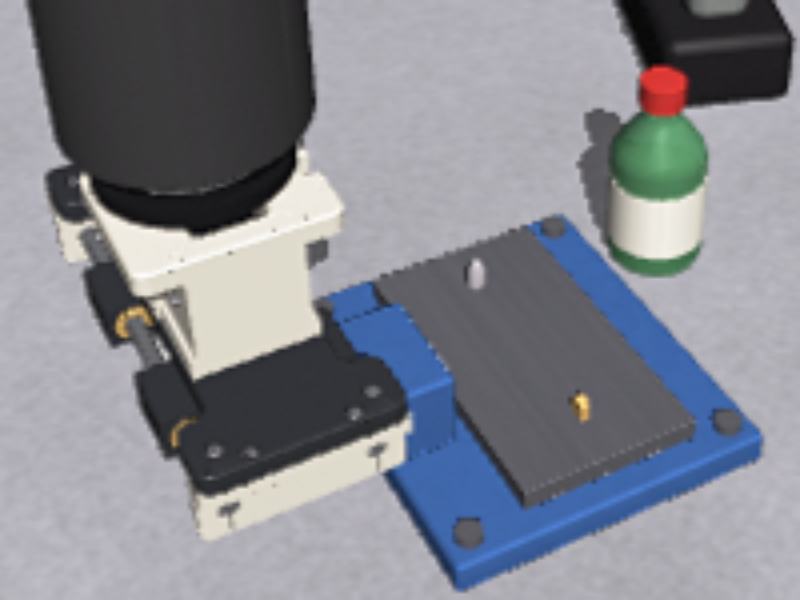

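The tongue no longer shows over the seat, and the TCP travelled about 25 mm. Releasing the knob and rising.

```bash
python3 -m creep '[{"ax":0.0,"ay":0.0,"az":0.0,"tx":0.0,"ty":0.0,"tz":0.0,"fingers":0.04},{"ax":0.0,"ay":0.0,"az":0.0,"tx":0.0,"ty":0.0,"tz":0.0,"fingers":0.05},{"ax":0.0,"ay":0.0,"az":0.0,"tx":0.0,"ty":0.0,"tz":0.0,"fingers":0.05}]'; python3 -m creep '[{"ax":0.0,"ay":0.0,"az":0.0,"tx":-0.02,"ty":0.0,"tz":0.0,"fingers":0.05},{"ax":0.0,"ay":0.0,"az":0.0,"tx":-0.06,"ty":0.0,"tz":0.0,"fingers":0.05},{"ax":0.0,"ay":0.0,"az":0.0,"tx":-0.11,"ty":0.0,"tz":0.0,"fingers":0.05},{"ax":0.0,"ay":0.0,"az":0.0,"tx":-0.16,"ty":0.0,"tz":0.0,"fingers":0.05},{"ax":0.0,"ay":0.0,"az":0.0,"tx":-0.2,"ty":0.0,"tz":0.0,"fingers":0.05}]'; python3 - <<'E'
from h import *
import pickle
c=cap('top');cv2.imwrite('pics/t3.png',cv2.resize(c['pixels'][160:280,370:490],None,fx=5,fy=5))
c=cap('wrist');cv2.imwrite('pics/w3.png',c['pixels']);pickle.dump(c,open('w3.pkl','wb'))
E
python3 rel.py .48 -.1 .3 145
```

```text
time_s: 5.75
tcp_pos: [0.4145, -0.3272, 0.0301]
eef_rot: [-119.2, 90.0, -94.6]
contact_force: [0.4, 0.5, 0.3]
gripper_width: 0.0468
time_s: 6.25
tcp_pos: [0.4147, -0.3275, 0.2333]
eef_rot: [-55.2, 89.9, -30.6]
contact_force: [0.5, -0.4, 0.2]
gripper_width: 0.0499
t [-0.0639  0.1812  0.153 ] rot [-30.35   0.23   0.57] cur [ 0.4171 -0.3288  0.2366] yaw 114.65 F [ 0.8  -0.24 -0.23] w 0.0499 j [-17.    6.2 -17.    0.1 -66.2 -48.4] 6.35
```

View pics/w3.png

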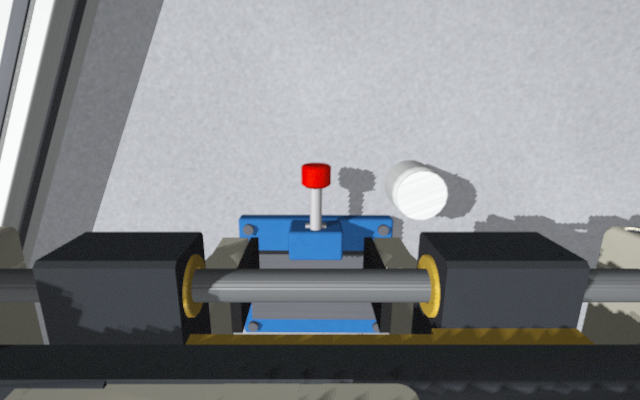

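The knob stands out at (316,175) with a long rod, and it stays there. Now I'll head for the bracket.

```bash
python3 rel.py .47 -.1 .25 144; python3 -m creep '[{"ax":-6.0,"ay":0.0,"az":0.0,"tx":-0.005,"ty":0.03,"tz":0.03,"fingers":0.05},{"ax":-12.0,"ay":0.0,"az":0.0,"tx":-0.01,"ty":0.07,"tz":0.055,"fingers":0.05},{"ax":-18.0,"ay":0.0,"az":0.0,"tx":-0.013,"ty":0.11,"tz":0.085,"fingers":0.05},{"ax":-24.0,"ay":0.0,"az":0.0,"tx":-0.013,"ty":0.15,"tz":0.11,"fingers":0.05},{"ax":-29.0,"ay":0.0,"az":0.0,"tx":-0.013,"ty":0.186,"tz":0.143,"fingers":0.05}]';python3 rel.py .53 .12 .25 173
```

```text
t [-0.014   0.1858  0.1436] rot [-29.35   0.24   0.57] cur [ 0.4171 -0.3288  0.2366] yaw 114.65 F [ 0.8  -0.24 -0.23] w 0.0499 j [-17.    6.2 -17.    0.1 -66.2 -48.4] 6.35
time_s: 6.85
tcp_pos: [0.4664, -0.0967, 0.2432]
eef_rot: [-27.8, 90.0, 26.1]
contact_force: [1.0, -0.3, -0.3]
gripper_width: 0.0503
t [-0.0067  0.0765  0.2125] rot [-2.917e+01  2.000e-02  2.000e-02] cur [ 0.4664 -0.0967  0.2432] yaw 143.83 F [ 0.99 -0.3  -0.27] w 0.0503 j [ 12.    0.8 -21.9  -0.  -67.2 -48.2] 6.85
```

```bash
python3 -m creep '[{"ax":-6.0,"ay":0.0,"az":0.0,"tx":-0.003,"ty":0.015,"tz":0.043,"fingers":0.05},{"ax":-12.0,"ay":0.0,"az":0.0,"tx":-0.006,"ty":0.03,"tz":0.085,"fingers":0.05},{"ax":-18.0,"ay":0.0,"az":0.0,"tx":-0.008,"ty":0.045,"tz":0.127,"fingers":0.05},{"ax":-24.0,"ay":0.0,"az":0.0,"tx":-0.01,"ty":0.06,"tz":0.17,"fingers":0.05},{"ax":-29.0,"ay":0.0,"az":0.0,"tx":-0.01,"ty":0.075,"tz":0.212,"fingers":0.05}]';python3 rel.py .6165 .242 .25 190.5
```

```text
time_s: 7.35
tcp_pos: [0.5327, 0.1187, 0.2532]
eef_rot: [-68.4, 90.0, 14.5]
contact_force: [0.4, -0.1, -0.2]
gripper_width: 0.0501
t [ 0.0032 -0.0678  0.1328] rot [-1.763e+01  1.000e-02  2.000e-02] cur [0.5327 0.1187 0.2532] yaw 172.87 F [ 0.42 -0.05 -0.15] w 0.0501 j [ 33.1   7.4 -13.4   0.  -69.2 -40.3] 7.35
```

```bash
python3 rel.py .602 .32 .25 190.5;  python3 -m creep '[{"ax":-5.0,"ay":0.0,"az":0.0,"tx":0.0,"ty":-0.01,"tz":0.045,"fingers":0.05},{"ax":-10.0,"ay":0.0,"az":0.0,"tx":0.0,"ty":-0.02,"tz":0.09,"fingers":0.05},{"ax":-14.0,"ay":0.0,"az":0.0,"tx":0.0,"ty":-0.03,"tz":0.135,"fingers":0.05},{"ax":-17.6,"ay":0.0,"az":0.0,"tx":0.0,"ty":-0.038,"tz":0.175,"fingers":0.05},{"ax":-17.6,"ay":0.0,"az":0.0,"tx":0.0,"ty":-0.044,"tz":0.2,"fingers":0.05}]'; python3 -m creep '[{"ax":0.0,"ay":0.0,"az":0.0,"tx":0.0,"ty":0.0,"tz":0.0,"fingers":0.05},{"ax":0.0,"ay":0.0,"az":0.0,"tx":0.0,"ty":0.0,"tz":0.0,"fingers":0.05},{"ax":0.0,"ay":0.0,"az":0.0,"tx":0.0,"ty":0.0,"tz":0.0,"fingers":0.05}]';python3 - <<'E'
from h import *
import pickle
c=cap('wrist');cv2.imwrite('pics/w4.png',c['pixels']);pickle.dump(c,open('w4.pkl','wb'))
E
python3 rel.py .6165 .242 .15 190.5
```

```text
t [ 0.0032 -0.0437  0.2084] rot [-1.763e+01  1.000e-02  2.000e-02] cur [0.5327 0.1187 0.2532] yaw 172.87 F [ 0.42 -0.05 -0.15] w 0.0501 j [ 33.1   7.4 -13.4   0.  -69.2 -40.3] 7.35
time_s: 7.85
tcp_pos: [0.6022, 0.312, 0.2516]
eef_rot: [123.2, 89.9, -136.4]
contact_force: [-0.3, -0.4, 0.4]
gripper_width: 0.0499
time_s: 8.15
tcp_pos: [0.6015, 0.3086, 0.2529]
eef_rot: [123.6, 90.0, -136.2]
contact_force: [-0.4, -0.4, -0.1]
gripper_width: 0.0499
t [ 0.1033 -0.0029 -0.068 ] rot [-0.34 -0.   -0.  ] cur [0.6016 0.3084 0.2533] yaw -169.84 F [ 0.38  0.65 -0.05] w 0.05 j [ 43.6  19.9   3.1   0.  -73.3 -33.5] 8.2
```

View pics/w4.png

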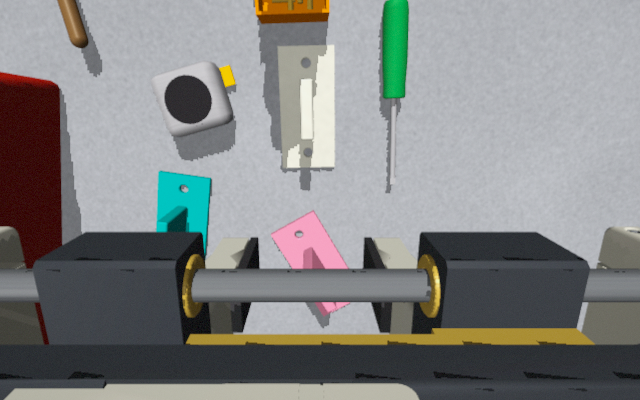

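This view confirms the white bracket at (307,108), with the web at (306,108) and the holes at (306,62) and (308,153). The pink look-alike at (310,260) and the turquoise one at (185,210) are not wanted.

```bash
python3 - <<'E'
from h import *
import pickle
c=pickle.load(open('w4.pkl','rb'));W=cloud(c)
p=c['pixels'].copy()
reg=(np.indices(p.shape[:2])[0]<200)
m=(W[...,2]>.003)&(W[...,2]<.012)&reg&(np.indices(p.shape[:2])[1]>265)&(np.indices(p.shape[:2])[1]<350)&(np.indices(p.shape[:2])[0]>25)
k,l,st,ce=cv2.connectedComponentsWithStats(m.astype(np.uint8)); i=1+st[1:,4].argmax();print(st[i])
P=W[l==i];print('foot',cv2.minAreaRect((P[:,:2]*1000).astype(np.float32)))
C=np.array([onplane(c,*q,.006)[:2] for q in [(278,46),(335,45),(336,167),(284,170)]]);print('footcorners',C.round(4),C.mean(0))
H=np.array([onplane(c,*q,.006)[:2] for q in [(306,62),(307.5,153)]]);d=H[1]-H[0];print('holes',H,H.mean(0),np.linalg.norm(d),np.degrees(np.arctan2(d[1],d[0])))
m=(W[...,2]>.062)&(W[...,2]<.075)&reg&(np.indices(p.shape[:2])[1]>265)&(np.indices(p.shape[:2])[1]<350)
P=W[m];print('web',cv2.minAreaRect((P[:,:2]*1000).astype(np.float32)),np.median(P[:,2]))
a=cv2.resize(p[30:190,260:360],None,fx=3.7,fy=3.7,interpolation=cv2.INTER_CUBIC);cv2.imwrite('pics/w4b.png',a)
E
```

```text
[ 277   45   58  122 5693]
foot ((617.2960205078125, 244.41323852539062), (61.559974670410156, 129.9123077392578), 11.203778266906738)
footcorners [[0.658  0.1869]
 [0.5987 0.1752]
 [0.5721 0.3032]
 [0.6307 0.3173]] [0.61489602 0.245636  ]
holes [[0.6260344  0.19725906]
 [0.60738164 0.29306733]] [0.61670802 0.2451632 ] 0.09760711257955423 101.01700654264508
web ((616.9117431640625, 244.31591796875), (11.96343994140625, 55.774253845214844), 11.422592163085938) 0.06901328109456922
```

View pics/w4b.png

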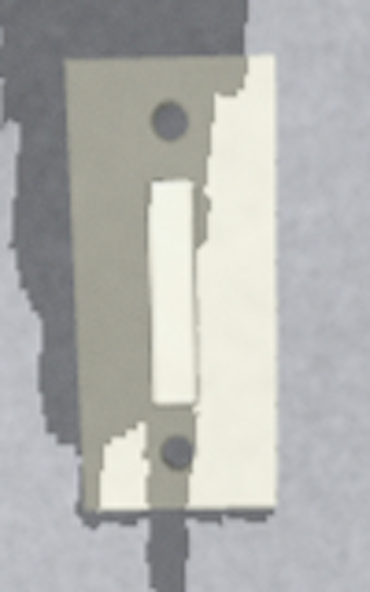

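```bash
python3 rel.py .617 .2445 .12 191.2; python3 -m creep '[{"ax":-0.5,"ay":0.0,"az":0.0,"tx":0.02,"ty":-0.001,"tz":-0.015,"fingers":0.05},{"ax":-1.0,"ay":0.0,"az":0.0,"tx":0.05,"ty":-0.002,"tz":-0.035,"fingers":0.05},{"ax":-1.0,"ay":0.0,"az":0.0,"tx":0.085,"ty":-0.003,"tz":-0.055,"fingers":0.05},{"ax":-1.0,"ay":0.0,"az":0.0,"tx":0.115,"ty":-0.003,"tz":-0.066,"fingers":0.05},{"ax":-1.0,"ay":0.0,"az":0.0,"tx":0.13,"ty":-0.003,"tz":-0.066,"fingers":0.05}]';python3 -m creep '[{"ax":0.0,"ay":0.0,"az":0.0,"tx":0.0,"ty":0.0,"tz":0.0,"fingers":0.05},{"ax":0.0,"ay":0.0,"az":0.0,"tx":0.0,"ty":0.0,"tz":0.0,"fingers":0.05}]';python3 rel.py .617 .2445 .031 191.2
```

```text
t [ 0.1333 -0.0039 -0.0656] rot [-1.04 -0.   -0.  ] cur [0.6016 0.3084 0.2533] yaw -169.84 F [ 0.38  0.65 -0.05] w 0.05 j [ 43.6  19.9   3.1   0.  -73.3 -33.5] 8.2
time_s: 8.7
tcp_pos: [0.6153, 0.242, 0.121]
eef_rot: [106.7, 89.8, -152.3]
contact_force: [0.0, -0.2, -0.3]
gripper_width: 0.0501
time_s: 8.9
tcp_pos: [0.6171, 0.2455, 0.1245]
eef_rot: [-82.1, 89.9, 19.2]
contact_force: [-0.4, -0.2, 0.1]
gripper_width: 0.05
t [ 0.0935  0.0005 -0.001 ] rot [0.03 0.01 0.1 ] cur [0.6171 0.2455 0.1245] yaw -168.77 F [-0.42 -0.23  0.15] w 0.05 j [ 38.5  23.8  -8.4   0.  -57.7 -27.3] 8.9
```

```bash
python3 -m creep '[{"ax":0.0,"ay":0.0,"az":0.0,"tx":0.015,"ty":0.0,"tz":-0.001,"fingers":0.05},{"ax":0.0,"ay":0.0,"az":0.0,"tx":0.04,"ty":0.0,"tz":-0.001,"fingers":0.05},{"ax":0.0,"ay":0.0,"az":0.0,"tx":0.065,"ty":0.0,"tz":-0.001,"fingers":0.05},{"ax":0.0,"ay":0.0,"az":0.0,"tx":0.083,"ty":0.0,"tz":-0.001,"fingers":0.05},{"ax":0.0,"ay":0.0,"az":0.0,"tx":0.09,"ty":0.0,"tz":-0.001,"fingers":0.05}]';python3 -m creep '[{"ax":0.0,"ay":0.0,"az":0.0,"tx":0.0,"ty":0.0,"tz":0.0,"fingers":0.05},{"ax":0.0,"ay":0.0,"az":0.0,"tx":0.0,"ty":0.0,"tz":0.0,"fingers":0.05}]';python3 rel.py .617 .2445 .031 191.2
```

```text
time_s: 9.4
tcp_pos: [0.6167, 0.2448, 0.0331]
eef_rot: [-64.5, 90.0, 36.7]
contact_force: [-0.3, -0.1, -0.4]
gripper_width: 0.0502
time_s: 9.6
tcp_pos: [0.6176, 0.2449, 0.0349]
eef_rot: [-72.5, 89.9, 28.7]
contact_force: [0.2, -0.0, -1.1]
gripper_width: 0.0502
t [ 0.0039  0.0007 -0.0003] rot [0.05 0.04 0.13] cur [0.6176 0.2449 0.0349] yaw -168.75 F [ 0.2  -0.04 -1.09] w 0.0502 j [ 38.4  29.  -13.2   0.  -47.6 -27.2] 9.6
```

```bash
python3 -m creep '[{"ax":0.0,"ay":0.0,"az":0.0,"tx":0.004,"ty":0.0,"tz":0.0,"fingers":0.03},{"ax":0.0,"ay":0.0,"az":0.0,"tx":0.004,"ty":0.0,"tz":0.0,"fingers":0.02},{"ax":0.0,"ay":0.0,"az":0.0,"tx":0.004,"ty":0.0,"tz":0.0,"fingers":0.012},{"ax":0.0,"ay":0.0,"az":0.0,"tx":0.004,"ty":0.0,"tz":0.0,"fingers":0.006},{"ax":0.0,"ay":0.0,"az":0.0,"tx":0.004,"ty":0.0,"tz":0.0,"fingers":0.004}]' 30;python3 -m creep '[{"ax":0.0,"ay":0.0,"az":0.0,"tx":0.0,"ty":0.0,"tz":0.0,"fingers":0.004},{"ax":0.0,"ay":0.0,"az":0.0,"tx":0.0,"ty":0.0,"tz":0.0,"fingers":0.004}]';python3 rel.py .617 .2445 .031 191.2
```

```text
time_s: 10.1
tcp_pos: [0.6167, 0.244, 0.0293]
eef_rot: [-76.4, 90.0, 24.8]
contact_force: [-0.6, -0.4, -0.0]
gripper_width: 0.0155
time_s: 10.3
tcp_pos: [0.6168, 0.244, 0.0293]
eef_rot: [-85.4, 90.0, 15.8]
contact_force: [-0.4, -1.3, 1.3]
gripper_width: 0.012
t [-0.0017 -0.0003  0.0004] rot [0.01 0.   0.02] cur [0.6168 0.244  0.0293] yaw -168.79 F [-0.38 -1.28  1.28] w 0.012 j [ 38.4  29.4 -13.5   0.  -47.1 -27.2] 10.3
```

Gripped, with a width of 12.0 mm. The underside is 29.3 mm below the TCP. Lifting.

```bash
python3 -m creep '[{"ax":0.0,"ay":0.0,"az":0.0,"tx":-0.01,"ty":0.0,"tz":0.0,"fingers":0.004},{"ax":0.0,"ay":0.0,"az":0.0,"tx":-0.03,"ty":0.0,"tz":0.0,"fingers":0.004},{"ax":0.0,"ay":0.0,"az":0.0,"tx":-0.06,"ty":0.0,"tz":0.0,"fingers":0.004},{"ax":0.0,"ay":0.0,"az":0.0,"tx":-0.09,"ty":0.0,"tz":0.0,"fingers":0.004},{"ax":0.0,"ay":0.0,"az":0.0,"tx":-0.115,"ty":0.0,"tz":0.0,"fingers":0.004}]';python3 rel.py .48 .2 .20 180
```

```text
time_s: 10.8
tcp_pos: [0.6165, 0.2439, 0.146]
eef_rot: [-43.5, 90.0, 57.7]
contact_force: [-0.3, 0.7, -3.2]
gripper_width: 0.0117
t [-0.054   0.1424 -0.0165] rot [1.121e+01 1.000e-02 1.000e-02] cur [0.6165 0.2439 0.146 ] yaw -168.79 F [-0.32  0.68 -3.23] w 0.0117 j [ 38.4  22.7  -7.   -0.  -60.3 -27.2] 10.8
```

```bash
python3 -m creep '[{"ax":0.0,"ay":0.0,"az":0.0,"tx":-0.01,"ty":0.02,"tz":0.0,"fingers":0.004},{"ax":0.0,"ay":0.0,"az":0.0,"tx":-0.02,"ty":0.05,"tz":-0.01,"fingers":0.004},{"ax":0.0,"ay":0.0,"az":0.0,"tx":-0.035,"ty":0.08,"tz":-0.025,"fingers":0.004},{"ax":0.0,"ay":0.0,"az":0.0,"tx":-0.045,"ty":0.11,"tz":-0.05,"fingers":0.004},{"ax":0.0,"ay":0.0,"az":0.0,"tx":-0.05,"ty":0.135,"tz":-0.08,"fingers":0.004}]';python3 rel.py .47 -.1 .20 197
```

```text
time_s: 11.3
tcp_pos: [0.4983, 0.1387, 0.1953]
eef_rot: [-51.5, 89.9, 49.8]
contact_force: [1.0, -0.4, -2.4]
gripper_width: 0.012
t [-0.0049  0.0744 -0.2285] rot [-5.72  0.03  0.04] cur [0.4983 0.1387 0.1953] yaw -168.72 F [ 1.05 -0.41 -2.38] w 0.012 j [ 37.3   7.  -21.7  -0.  -61.3 -26. ] 11.3
```

```bash
python3 -m creep '[{"ax":-1.0,"ay":0.0,"az":0.0,"tx":0.0,"ty":0.015,"tz":-0.04,"fingers":0.004},{"ax":-2.0,"ay":0.0,"az":0.0,"tx":-0.003,"ty":0.03,"tz":-0.08,"fingers":0.004},{"ax":-3.0,"ay":0.0,"az":0.0,"tx":-0.005,"ty":0.042,"tz":-0.12,"fingers":0.004},{"ax":-4.0,"ay":0.0,"az":0.0,"tx":-0.005,"ty":0.05,"tz":-0.16,"fingers":0.004},{"ax":-5.0,"ay":0.0,"az":0.0,"tx":-0.005,"ty":0.055,"tz":-0.2,"fingers":0.004}]';python3 rel.py .54 -.27 .20 204.6
```

```text
time_s: 11.8
tcp_pos: [0.4836, -0.0691, 0.1998]
eef_rot: [-56.2, 90.0, 50.0]
contact_force: [0.8, 0.3, -3.0]
gripper_width: 0.0115
t [-0.0003  0.0021 -0.2086] rot [-8.34  0.02  0.04] cur [ 0.4836 -0.0691  0.1998] yaw -163.74 F [ 0.76  0.31 -2.97] w 0.0115 j [ 15.    4.  -24.5  -0.  -61.5   1.3] 11.8
```

```bash
python3 rel.py .49 -.16 .20 204.6; python3 -m creep '[{"ax":-2.0,"ay":0.0,"az":0.0,"tx":0.0,"ty":0.01,"tz":-0.025,"fingers":0.004},{"ax":-4.0,"ay":0.0,"az":0.0,"tx":0.0,"ty":0.018,"tz":-0.045,"fingers":0.004},{"ax":-6.0,"ay":0.0,"az":0.0,"tx":0.0,"ty":0.02,"tz":-0.06,"fingers":0.004},{"ax":-8.0,"ay":0.0,"az":0.0,"tx":0.0,"ty":0.02,"tz":-0.065,"fingers":0.004},{"ax":-8.3,"ay":0.0,"az":0.0,"tx":0.0,"ty":0.02,"tz":-0.065,"fingers":0.004}]';python3 -m creep '[{"ax":0.0,"ay":0.0,"az":0.0,"tx":0.0,"ty":0.0,"tz":0.0,"fingers":0.004},{"ax":0.0,"ay":0.0,"az":0.0,"tx":0.0,"ty":0.0,"tz":0.0,"fingers":0.004},{"ax":0.0,"ay":0.0,"az":0.0,"tx":0.0,"ty":0.0,"tz":0.0,"fingers":0.004},{"ax":0.0,"ay":0.0,"az":0.0,"tx":0.0,"ty":0.0,"tz":0.0,"fingers":0.004}]';python3 - <<'E'
from h import *
import pickle
c=cap('wrist');cv2.imwrite('pics/w5.png',c['pixels']);pickle.dump(c,open('w5.pkl','wb'))
E
python3 rel.py .54 -.27 .12 204.6
```

```text
t [-0.0002  0.0193 -0.089 ] rot [-8.34  0.02  0.04] cur [ 0.4836 -0.0691  0.1998] yaw -163.74 F [ 0.76  0.31 -2.97] w 0.0115 j [ 15.    4.  -24.5  -0.  -61.5   1.3] 11.8
time_s: 12.3
tcp_pos: [0.4831, -0.1363, 0.1992]
eef_rot: [49.2, 90.0, 163.7]
contact_force: [1.1, -0.3, -2.6]
gripper_width: 0.0117
time_s: 12.7
tcp_pos: [0.4836, -0.1352, 0.1991]
eef_rot: [-1.3, 90.0, 113.3]
contact_force: [0.4, -0.3, -2.5]
gripper_width: 0.0117
t [ 0.0792  0.0046 -0.146 ] rot [-0.07  0.    0.  ] cur [ 0.4836 -0.1353  0.1992] yaw -155.47 F [-0.83  0.49 -3.18] w 0.0122 j [  6.8   5.4 -23.   -0.  -61.6  17.7] 12.75
```

View pics/w5.png

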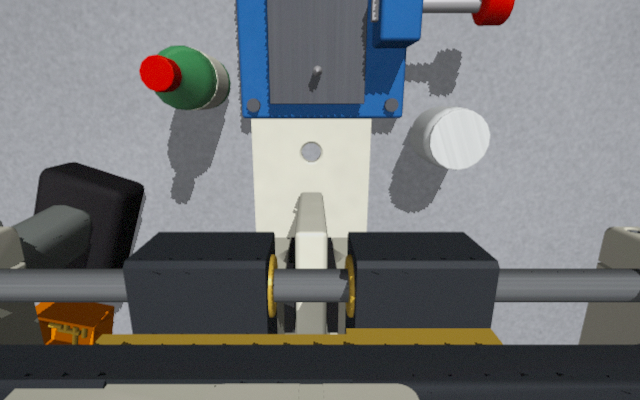

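```bash
python3 - <<'E'
from h import *
import pickle
c=pickle.load(open('w5.pkl','rb'));W=cloud(c)
T=np.array(c['T_tool_cam'])
s=r.get_state();tcp=np.array(s['tcp_pos']);Rt=R.from_euler('xyz',s['eef_rot'],degrees=True).as_matrix()
zt=tcp[2]-.0233
g=cv2.cvtColor(c['pixels'],cv2.COLOR_BGR2HSV)
print('foot z', np.nanmedian(W[125:140,265:290,2]),zt)
sub=c['pixels'][135:168,296:328].astype(int); m=(g[135:168,296:328,2]<200).astype(np.uint8)
k,l,st,ce=cv2.connectedComponentsWithStats(m);i=1+st[1:,4].argmax();print(st[i],ce[i]+[296,135])
hc=onplane(c,*(ce[i]+[296,135]),zt);print('hole tool',Rt.T@(hc-tcp))
for u,v in[(251,118),(371,118)]: print('corner tool',Rt.T@(onplane(c,u,v,zt)-tcp))
# left/right foot edges at row 160
w=(g[...,2]>190)&(g[...,1]<50)
for v in(125,165,200): 
    u=np.nonzero(w[v,230:390])[0]+230; print(v,u.min(),u.max(),[(Rt.T@(onplane(c,q,v,zt)-tcp)).round(4)[1:] for q in(u.min(),u.max()+1)])
# seat
hs=g; m=cv2.inRange(hs,(0,0,30),(180,70,130)).astype(bool)&(abs(W[...,2]-.030)<.005)
m[120:]=0;m[:, :262]=0;m[:,380:]=0
for v in(20,40,60,95):
    u=np.nonzero(m[v])[0];print(v,u.min(),u.max(),onplane(c,u.min(),v,.03).round(4),onplane(c,u.max()+1,v,.03).round(4))
u=320;vv=np.nonzero(m[:,300])[0];print('end edge',vv.max(),onplane(c,300,vv.max()+1,.03))
vv=np.nonzero(m[:,350])[0];print('end edge',vv.max(),onplane(c,350,vv.max()+1,.03))
e=lambda y:np.array([np.cos(np.radians(y)),np.sin(np.radians(y))])
S=np.array([.5395,-.2702]);x=e(24.6);y=e(114.6)
print('pred end edge @+75', S+.075*y,'left edge +42',S+.042*x)
print('S',S,'pin foot proj',proj(c,[*(S+.048*y),.03]),'tip',proj(c,[*(S+.048*y),.046]))
a=cv2.resize(c['pixels'][0:170,235:410],None,fx=3.5,fy=3.5,interpolation=cv2.INTER_CUBIC);cv2.imwrite('pics/w5b.png',a)
E
```

```text
foot z 0.1771284689483695 0.17587717449498835
[  4   6  23  21 372] [310.87634409 151.01344086]
hole tool [ 0.02329929  0.00067674 -0.04768149]
corner tool [ 0.02329983 -0.02935896 -0.06420521]
corner tool [ 0.02329826  0.03081799 -0.06424287]
125 251 370 [array([-0.0295, -0.0608]), array([ 0.031 , -0.0608])]
165 253 369 [array([-0.0294, -0.0404]), array([ 0.0314, -0.0404])]
200 255 367 [array([-0.0291, -0.0216]), array([ 0.0312, -0.0216])]
20 268 366 [ 0.5734 -0.2467  0.03  ] [ 0.4975 -0.2814  0.03  ]
40 268 365 [ 0.5673 -0.2324  0.03  ] [ 0.4913 -0.2672  0.03  ]
60 269 365 [ 0.5604 -0.218   0.03  ] [ 0.484  -0.2529  0.03  ]
95 270 363 [ 0.5483 -0.1916  0.03  ] [ 0.4725 -0.2263  0.03  ]
end edge 103 [ 0.52096671 -0.19561063  0.03      ]
end edge 103 [ 0.48036129 -0.21416999  0.03      ]
pred end edge @+75 [ 0.50827894 -0.20200729] left edge +42 [ 0.57768792 -0.25271621]
S [ 0.5395 -0.2702] pin foot proj (np.float64(316.0024569246724), np.float64(71.29614764214097)) tip (np.float64(316.2840534964944), np.float64(69.66520497235527))
```

View pics/w5b.png

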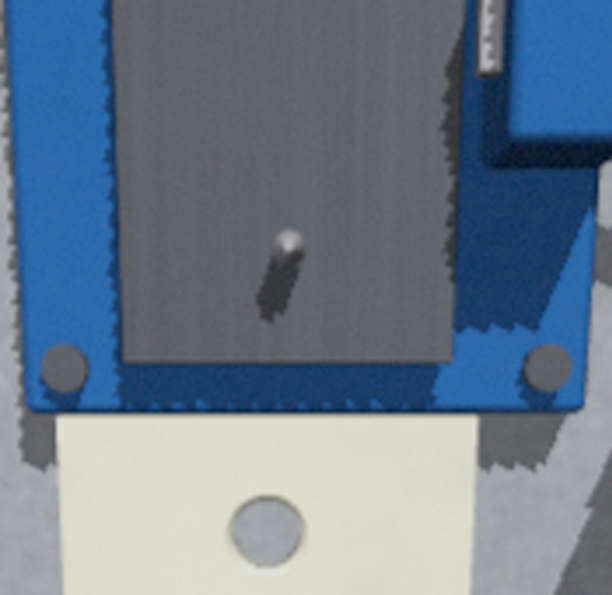

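```bash
python3 rel.py .5394 -.2706 .13 204.6; python3 -m creep '[{"ax":0.0,"ay":0.0,"az":0.0,"tx":0.005,"ty":0.001,"tz":-0.025,"fingers":0.004},{"ax":0.0,"ay":0.0,"az":0.0,"tx":0.015,"ty":0.003,"tz":-0.06,"fingers":0.004},{"ax":0.0,"ay":0.0,"az":0.0,"tx":0.03,"ty":0.004,"tz":-0.1,"fingers":0.004},{"ax":0.0,"ay":0.0,"az":0.0,"tx":0.045,"ty":0.005,"tz":-0.13,"fingers":0.004},{"ax":0.0,"ay":0.0,"az":0.0,"tx":0.055,"ty":0.005,"tz":-0.144,"fingers":0.004}]';python3 -m creep '[{"ax":0.0,"ay":0.0,"az":0.0,"tx":0.01,"ty":0.0,"tz":0.0,"fingers":0.004},{"ax":0.0,"ay":0.0,"az":0.0,"tx":0.01,"ty":0.0,"tz":0.0,"fingers":0.004},{"ax":0.0,"ay":0.0,"az":0.0,"tx":0.01,"ty":0.0,"tz":0.0,"fingers":0.004},{"ax":0.0,"ay":0.0,"az":0.0,"tx":0.01,"ty":0.0,"tz":0.0,"fingers":0.004}]';python3 rel.py .5394 -.2706 .09 204.6
```

```text
t [ 0.0692  0.0054 -0.1463] rot [-0.07  0.    0.  ] cur [ 0.4836 -0.1353  0.1992] yaw -155.47 F [-0.83  0.49 -3.18] w 0.0122 j [  6.8   5.4 -23.   -0.  -61.6  17.7] 12.75
time_s: 13.25
tcp_pos: [0.5391, -0.2705, 0.1425]
eef_rot: [62.3, 89.9, 176.7]
contact_force: [-0.6, 0.5, -3.8]
gripper_width: 0.0116
time_s: 13.65
tcp_pos: [0.5392, -0.2679, 0.1352]
eef_rot: [-128.5, 89.9, -13.9]
contact_force: [0.1, 0.2, -2.9]
gripper_width: 0.0119
t [ 0.0452  0.001  -0.0025] rot [-0.02 -0.05  0.07] cur [ 0.5392 -0.2679  0.1352] yaw -155.42 F [ 0.15  0.17 -2.95] w 0.0119 j [ -7.8  17.9 -15.9   0.  -56.1  32.4] 13.65
```

```bash
python3 -m creep '[{"ax":0.0,"ay":0.0,"az":0.0,"tx":0.01,"ty":0.001,"tz":-0.001,"fingers":0.004},{"ax":0.0,"ay":0.0,"az":0.0,"tx":0.022,"ty":0.001,"tz":-0.0025,"fingers":0.004},{"ax":0.0,"ay":0.0,"az":0.0,"tx":0.035,"ty":0.001,"tz":-0.0025,"fingers":0.004},{"ax":0.0,"ay":0.0,"az":0.0,"tx":0.045,"ty":0.001,"tz":-0.0025,"fingers":0.004},{"ax":0.0,"ay":0.0,"az":0.0,"tx":0.05,"ty":0.001,"tz":-0.0025,"fingers":0.004}]';python3 -m creep '[{"ax":0.0,"ay":0.0,"az":0.0,"tx":0.002,"ty":0.0,"tz":0.0,"fingers":0.004},{"ax":0.0,"ay":0.0,"az":0.0,"tx":0.002,"ty":0.0,"tz":0.0,"fingers":0.004},{"ax":0.0,"ay":0.0,"az":0.0,"tx":0.002,"ty":0.0,"tz":0.0,"fingers":0.004}]';python3 - <<'E'
from h import *
import pickle
c=cap('wrist');cv2.imwrite('pics/w6.png',c['pixels']);pickle.dump(c,open('w6.pkl','wb'))
c=cap('side');cv2.imwrite('pics/s6.png',cv2.resize(c['pixels'][220:370,240:400],None,fx=5,fy=4,interpolation=cv2.INTER_CUBIC));pickle.dump(c,open('s6.pkl','wb'))
E
python3 rel.py .5394 -.2706 .06 204.6
```

```text
time_s: 14.15
tcp_pos: [0.538, -0.2712, 0.0822]
eef_rot: [52.3, 89.9, 166.8]
contact_force: [-0.4, -0.3, -2.5]
gripper_width: 0.0119
time_s: 14.45
tcp_pos: [0.5393, -0.2715, 0.0825]
eef_rot: [-137.1, 90.0, -22.6]
contact_force: [-0.3, -0.6, -2.7]
gripper_width: 0.0116
t [ 0.0226 -0.0004  0.0008] rot [-0.09 -0.03  0.04] cur [ 0.5393 -0.2715  0.0826] yaw -155.49 F [-0.44 -0.73 -2.91] w 0.012 j [ -8.2  21.2 -18.9   0.  -49.8  32.7] 14.55
```

View pics/w6.png

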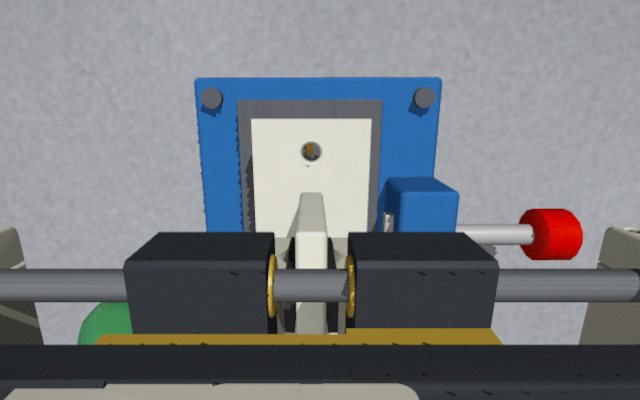

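View pics/s6.png

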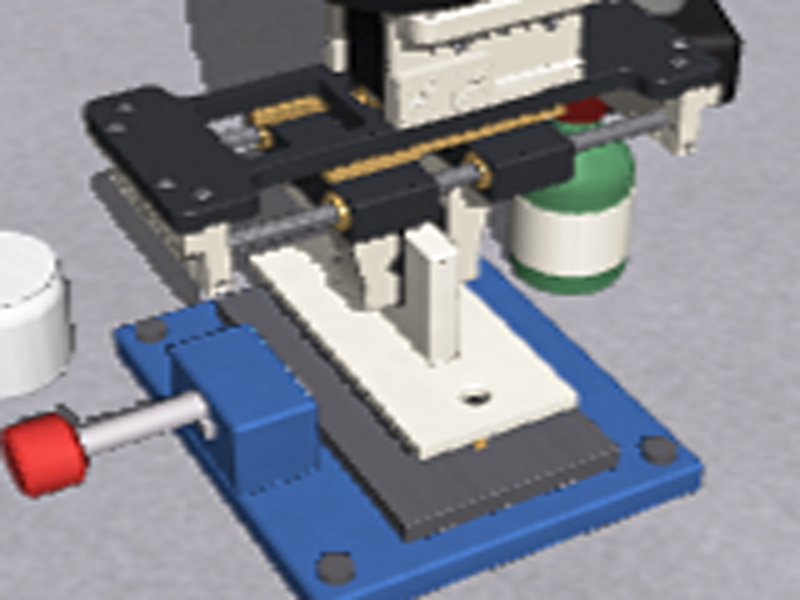

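```bash
python3 - <<'E'
from h import *
import pickle
c=pickle.load(open('w6.pkl','rb'))
cv2.imwrite('pics/w6b.png',cv2.resize(c['pixels'][130:172,290:332],None,fx=12,fy=12,interpolation=cv2.INTER_CUBIC))
s=r.get_state();tcp=np.array(s['tcp_pos']);Rt=R.from_euler('xyz',s['eef_rot'],degrees=True).as_matrix()
x=np.array([.9092,.4163]);y=np.array([-.4163,.9092]);S=np.array([.5395,-.2702]);D=S-.048*y
for z in(.030,.038,.042): print(z,[np.round(proj(c,[*(D+a*y),z]),1) for a in(0,.004,-.004)])
hole=tcp+Rt@[.0233,0,-.0475];print(proj(c,hole), proj(c,tcp+Rt@[.0293,0,-.0475]))
E
```

```text
0.03 [array([308.3, 146.1]), array([308.3, 152.8]), array([308.3, 139.3])]
0.038 [array([308.2, 147.7]), array([308.2, 154.7]), array([308.2, 140.7])]
0.042 [array([308.2, 148.6]), array([308.2, 155.7]), array([308.1, 141.4])]
(np.float64(309.3970458949134), np.float64(151.66852117574734)) (np.float64(309.43124070050317), np.float64(150.15453464354647))
```

View pics/w6b.png

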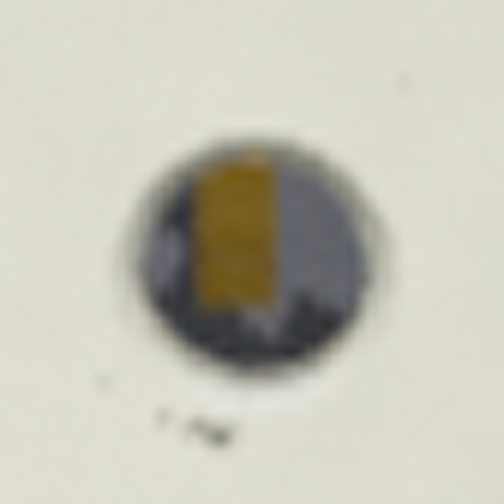

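```bash
python3 -m creep '[{"ax":0.0,"ay":0.0,"az":0.0,"tx":0.0,"ty":-0.0003,"tz":0.0012,"fingers":0.004},{"ax":0.0,"ay":0.0,"az":0.0,"tx":0.003,"ty":-0.0003,"tz":0.0012,"fingers":0.004},{"ax":0.0,"ay":0.0,"az":0.0,"tx":0.006,"ty":-0.0003,"tz":0.0012,"fingers":0.004},{"ax":0.0,"ay":0.0,"az":0.0,"tx":0.009,"ty":-0.0003,"tz":0.0012,"fingers":0.004},{"ax":0.0,"ay":0.0,"az":0.0,"tx":0.01,"ty":-0.0003,"tz":0.0012,"fingers":0.004}]';python3 -m creep '[{"ax":0.0,"ay":0.0,"az":0.0,"tx":0.0,"ty":0.0,"tz":0.0,"fingers":0.004},{"ax":0.0,"ay":0.0,"az":0.0,"tx":0.0,"ty":0.0,"tz":0.0,"fingers":0.004},{"ax":0.0,"ay":0.0,"az":0.0,"tx":0.0,"ty":0.0,"tz":0.0,"fingers":0.004}]';python3 rel.py .5394 -.2702 .06 204.6
python3 rel.py .5394 -.2702 .06 204.6
```

```text
time_s: 15.05
tcp_pos: [0.5384, -0.2701, 0.0715]
eef_rot: [51.3, 90.0, 165.8]
contact_force: [0.8, 0.4, -3.4]
gripper_width: 0.0122
time_s: 15.35
tcp_pos: [0.5388, -0.2702, 0.0722]
eef_rot: [-129.8, 90.0, -15.3]
contact_force: [0.1, -0.1, -2.4]
gripper_width: 0.0122
t [ 0.0122 -0.0006 -0.0003] rot [-0.09 -0.    0.01] cur [ 0.5388 -0.2702  0.0722] yaw -155.49 F [ 0.13 -0.05 -2.42] w 0.0122 j [ -8.1  21.9 -19.6   0.  -48.5  32.6] 15.35
t [ 0.0122 -0.0006 -0.0003] rot [-0.09 -0.    0.01] cur [ 0.5388 -0.2702  0.0722] yaw -155.49 F [ 0.13 -0.05 -2.42] w 0.0122 j [ -8.1  21.9 -19.6   0.  -48.5  32.6] 15.35
```

```bash
python3 -m creep '[{"ax":0.0,"ay":0.0,"az":0.0,"tx":0.001,"ty":-0.0005,"tz":0.0,"fingers":0.004},{"ax":0.0,"ay":0.0,"az":0.0,"tx":0.002,"ty":-0.0005,"tz":0.0,"fingers":0.004},{"ax":0.0,"ay":0.0,"az":0.0,"tx":0.003,"ty":-0.0005,"tz":0.0,"fingers":0.004},{"ax":0.0,"ay":0.0,"az":0.0,"tx":0.004,"ty":-0.0005,"tz":0.0,"fingers":0.004},{"ax":0.0,"ay":0.0,"az":0.0,"tx":0.004,"ty":-0.0005,"tz":0.0,"fingers":0.004}]';python3 - <<'E'
from h import *
c=cap('wrist')
cv2.imwrite('pics/w7b.png',cv2.resize(c['pixels'][130:172,290:332],None,fx=12,fy=12,interpolation=cv2.INTER_CUBIC))
E
python3 rel.py .5394 -.2702 .06 204.6
```

```text
time_s: 15.85
tcp_pos: [0.5392, -0.27, 0.068]
eef_rot: [98.4, 90.0, -147.1]
contact_force: [-0.5, -0.3, -3.7]
gripper_width: 0.0121
t [ 0.0081 -0.0001 -0.0003] rot [-0.08 -0.   -0.  ] cur [ 0.5392 -0.27    0.0681] yaw -155.48 F [ 0.27 -1.38 -3.37] w 0.0119 j [ -8.   22.2 -19.8   0.  -48.1  32.6] 15.9
```

View pics/w7b.png

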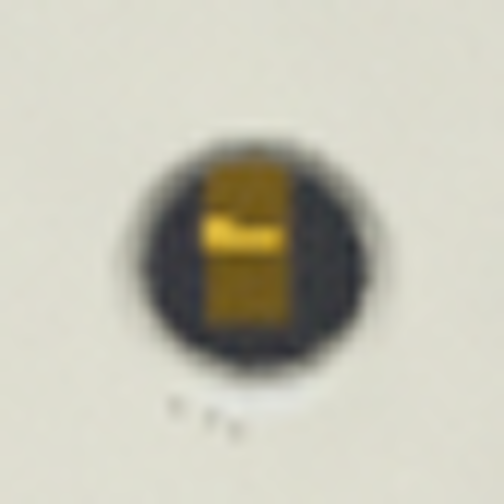

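The brass pin stands centred in the hole (crop centre about (247,240), hole about (252,255)), and there is no side force. Lowering further.

```bash
python3 -m creep '[{"ax":0.0,"ay":0.0,"az":0.0,"tx":0.001,"ty":0.0,"tz":0.0,"fingers":0.004},{"ax":0.0,"ay":0.0,"az":0.0,"tx":0.002,"ty":0.0,"tz":0.0,"fingers":0.004},{"ax":0.0,"ay":0.0,"az":0.0,"tx":0.003,"ty":0.0,"tz":0.0,"fingers":0.004},{"ax":0.0,"ay":0.0,"az":0.0,"tx":0.004,"ty":0.0,"tz":0.0,"fingers":0.004},{"ax":0.0,"ay":0.0,"az":0.0,"tx":0.004,"ty":0.0,"tz":0.0,"fingers":0.004}]'
python3 -m creep '[{"ax":0.0,"ay":0.0,"az":0.0,"tx":0.001,"ty":0.0,"tz":0.0,"fingers":0.004},{"ax":0.0,"ay":0.0,"az":0.0,"tx":0.002,"ty":0.0,"tz":0.0,"fingers":0.004},{"ax":0.0,"ay":0.0,"az":0.0,"tx":0.0025,"ty":0.0,"tz":0.0,"fingers":0.004},{"ax":0.0,"ay":0.0,"az":0.0,"tx":0.003,"ty":0.0,"tz":0.0,"fingers":0.004},{"ax":0.0,"ay":0.0,"az":0.0,"tx":0.003,"ty":0.0,"tz":0.0,"fingers":0.004}]'
python3 rel.py .5394 -.2702 .0593 204.6
```

```text
time_s: 16.4
tcp_pos: [0.5393, -0.27, 0.064]
eef_rot: [-156.9, 90.0, -42.4]
contact_force: [0.9, 0.2, -2.9]
gripper_width: 0.0119
time_s: 16.9
tcp_pos: [0.5393, -0.27, 0.0611]
eef_rot: [-136.0, 90.0, -21.5]
contact_force: [2.0, -0.9, -2.8]
gripper_width: 0.0119
t [ 0.0018 -0.     -0.0002] rot [-0.09 -0.01  0.01] cur [ 0.5393 -0.27    0.0611] yaw -155.49 F [ 1.99 -0.89 -2.77] w 0.0119 j [ -8.   22.6 -20.2   0.  -47.2  32.6] 16.9
```

```bash
python3 -m creep '[{"ax":0.0,"ay":0.0,"az":0.0,"tx":0.0005,"ty":0.0,"tz":0.0,"fingers":0.004},{"ax":0.0,"ay":0.0,"az":0.0,"tx":0.001,"ty":0.0,"tz":0.0,"fingers":0.004},{"ax":0.0,"ay":0.0,"az":0.0,"tx":0.0015,"ty":0.0,"tz":0.0,"fingers":0.004},{"ax":0.0,"ay":0.0,"az":0.0,"tx":0.002,"ty":0.0,"tz":0.0,"fingers":0.004},{"ax":0.0,"ay":0.0,"az":0.0,"tx":0.002,"ty":0.0,"tz":0.0,"fingers":0.004}]'
python3 -m creep '[{"ax":0.0,"ay":0.0,"az":0.0,"tx":0.0005,"ty":0.0,"tz":0.0,"fingers":0.004},{"ax":0.0,"ay":0.0,"az":0.0,"tx":0.0005,"ty":0.0,"tz":0.0,"fingers":0.004}]'
python3 rel.py .5394 -.2702 .0593 204.6
```

```text
time_s: 17.4
tcp_pos: [0.5393, -0.27, 0.0593]
eef_rot: [-146.1, 90.0, -31.6]
contact_force: [1.1, -0.8, -0.5]
gripper_width: 0.012
time_s: 17.6
tcp_pos: [0.5393, -0.27, 0.0592]
eef_rot: [-147.9, 90.0, -33.4]
contact_force: [-0.1, -0.1, 4.5]
gripper_width: 0.0119
t [-0.0001 -0.     -0.0002] rot [-0.08 -0.02  0.02] cur [ 0.5393 -0.27    0.0592] yaw -155.48 F [-0.07 -0.05  4.52] w 0.0119 j [ -8.   22.8 -20.3   0.  -46.9  32.6] 17.6
```

The bracket touched at TCP z = 0.0592, which is the predicted seated height, with a light vertical load. Releasing and rising.

```bash
python3 -m creep '[{"ax":0.0,"ay":0.0,"az":0.0,"tx":0.0,"ty":0.0,"tz":0.0,"fingers":0.014},{"ax":0.0,"ay":0.0,"az":0.0,"tx":0.0,"ty":0.0,"tz":0.0,"fingers":0.02},{"ax":0.0,"ay":0.0,"az":0.0,"tx":0.0,"ty":0.0,"tz":0.0,"fingers":0.03},{"ax":0.0,"ay":0.0,"az":0.0,"tx":0.0,"ty":0.0,"tz":0.0,"fingers":0.03}]';python3 -m creep '[{"ax":0.0,"ay":0.0,"az":0.0,"tx":-0.01,"ty":0.0,"tz":0.0,"fingers":0.03},{"ax":0.0,"ay":0.0,"az":0.0,"tx":-0.03,"ty":0.0,"tz":0.0,"fingers":0.03},{"ax":0.0,"ay":0.0,"az":0.0,"tx":-0.07,"ty":0.0,"tz":0.0,"fingers":0.03},{"ax":0.0,"ay":0.0,"az":0.0,"tx":-0.11,"ty":0.0,"tz":0.0,"fingers":0.03},{"ax":0.0,"ay":0.0,"az":0.0,"tx":-0.14,"ty":0.0,"tz":0.0,"fingers":0.04}]';python3 - <<'E'
from h import *
import pickle
c=cap('side');cv2.imwrite('pics/s8.png',cv2.resize(c['pixels'][220:370,240:400],None,fx=5,fy=4,interpolation=cv2.INTER_CUBIC));pickle.dump(c,open('s8.pkl','wb'))
W=cloud(c);hsv=cv2.cvtColor(c['pixels'],cv2.COLOR_BGR2HSV)
x=np.array([.9092,.4163]);y=np.array([-.4163,.9092]);S=np.array([.5395,-.2702])
D=W[...,:2]-S;X=D@x;Y=D@y
m=(abs(X)<.029)&(abs(Y)<.064)&(W[...,2]>.025)&(W[...,2]<.045)&(hsv[...,2]>150)&(hsv[...,1]<60)
P=W[m];A=np.c_[X[m],Y[m],np.ones(m.sum())];q,*_=np.linalg.lstsq(A,P[:,2],rcond=None);print('foot top plane',q,m.sum())
m2=(W[...,2]>.033)&(W[...,2]<.04)&(abs(X)<.05)&(abs(Y)<.09)&(hsv[...,2]>150)&(hsv[...,1]<60)
print(cv2.minAreaRect((np.c_[X[m2],Y[m2]]*1000).astype(np.float32)))
E
python3 rel.py .4158 -.327 .2 114.6
```

```text
time_s: 18.0
tcp_pos: [0.539, -0.2699, 0.0584]
eef_rot: [44.4, 90.0, 158.9]
contact_force: [-0.2, -0.4, -0.5]
gripper_width: 0.0279
time_s: 18.5
tcp_pos: [0.5397, -0.2703, 0.2022]
eef_rot: [-134.5, 89.8, -20.0]
contact_force: [0.0, -0.6, 0.6]
gripper_width: 0.0339
foot top plane [0.00205174 0.00892056 0.03619347] 1291
((0.028364181518554688, 2.1772079467773438), (60.89833068847656, 132.48265075683594), 0.19973574578762054)
t [0.0064 0.1378 0.0017] rot [ 8.997e+01 -2.000e-02  6.100e-01] cur [ 0.5418 -0.2713  0.2073] yaw -155.43 F [ 1.48 -1.42  5.59] w 0.0368 j [ -8.1  14.5 -10.5   0.2 -64.4  32.6] 18.55
```

View pics/s8.png

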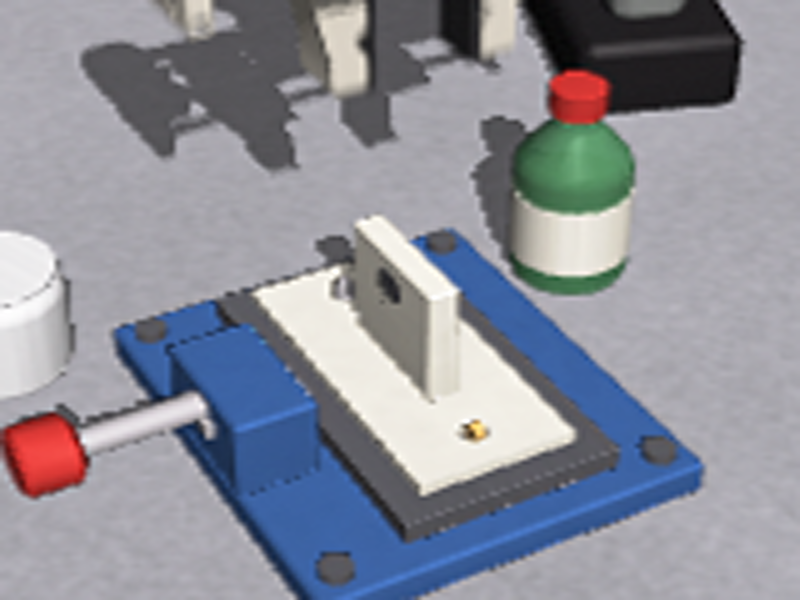

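The side view shows the bracket flat on the seat (foot top plane at 36 mm) with the brass pin through its hole at (475,430) and the knob still out at (45,455). Now back to the knob.

```bash
python3 -m creep '[{"ax":8.0,"ay":0.0,"az":0.0,"tx":0.0,"ty":0.02,"tz":0.0,"fingers":0.05},{"ax":16.0,"ay":0.0,"az":0.0,"tx":0.0,"ty":0.05,"tz":0.0,"fingers":0.05},{"ax":24.0,"ay":0.0,"az":0.0,"tx":0.0,"ty":0.08,"tz":0.0,"fingers":0.05},{"ax":32.0,"ay":0.0,"az":0.0,"tx":0.0,"ty":0.11,"tz":0.0,"fingers":0.05},{"ax":40.0,"ay":0.0,"az":0.0,"tx":0.0,"ty":0.135,"tz":0.0,"fingers":0.05}]'; python3 -m creep '[{"ax":8.0,"ay":0.0,"az":0.0,"tx":0.0,"ty":0.0,"tz":0.0,"fingers":0.05},{"ax":16.0,"ay":0.0,"az":0.0,"tx":0.0,"ty":0.0,"tz":0.0,"fingers":0.05},{"ax":24.0,"ay":0.0,"az":0.0,"tx":0.0,"ty":0.0,"tz":0.0,"fingers":0.05},{"ax":32.0,"ay":0.0,"az":0.0,"tx":0.0,"ty":0.0,"tz":0.0,"fingers":0.05},{"ax":40.0,"ay":0.0,"az":0.0,"tx":0.0,"ty":0.0,"tz":0.0,"fingers":0.05}]';python3 rel.py .4150 -.3270 .1 114.6
```

```text
time_s: 19.05
tcp_pos: [0.4149, -0.3263, 0.1992]
eef_rot: [-92.8, 90.0, -18.6]
contact_force: [0.6, -0.6, 1.0]
gripper_width: 0.0502
time_s: 19.55
tcp_pos: [0.4162, -0.326, 0.1992]
eef_rot: [-50.3, 90.0, -16.1]
contact_force: [0.7, 0.4, -0.0]
gripper_width: 0.0502
t [ 0.0992 -0.0001 -0.0016] rot [9.57 0.02 0.02] cur [ 0.4162 -0.326   0.1992] yaw 124.17 F [ 0.71  0.43 -0.02] w 0.0502 j [-16.8   7.9 -20.   -0.  -62.  -39. ] 19.55
```

```bash
python3 -m creep '[{"ax":5.0,"ay":0.0,"az":0.0,"tx":0.015,"ty":0.0,"tz":-0.001,"fingers":0.05},{"ax":9.6,"ay":0.0,"az":0.0,"tx":0.04,"ty":0.0,"tz":-0.001,"fingers":0.05},{"ax":9.6,"ay":0.0,"az":0.0,"tx":0.07,"ty":0.0,"tz":-0.001,"fingers":0.05},{"ax":9.6,"ay":0.0,"az":0.0,"tx":0.09,"ty":0.0,"tz":-0.001,"fingers":0.05},{"ax":9.6,"ay":0.0,"az":0.0,"tx":0.1,"ty":0.0,"tz":-0.001,"fingers":0.05}]'; python3 -m creep '[{"ax":0.0,"ay":0.0,"az":0.0,"tx":0.0,"ty":0.0,"tz":0.0,"fingers":0.05},{"ax":0.0,"ay":0.0,"az":0.0,"tx":0.0,"ty":0.0,"tz":0.0,"fingers":0.05}]';python3 rel.py .4155 -.3269 .03 114.6
```

```text
time_s: 20.05
tcp_pos: [0.4146, -0.3262, 0.0973]
eef_rot: [133.2, 89.9, 158.1]
contact_force: [-0.2, 0.6, 0.6]
gripper_width: 0.0498
time_s: 20.25
tcp_pos: [0.4161, -0.3268, 0.0996]
eef_rot: [-61.9, 89.9, -36.9]
contact_force: [-0.3, 0.8, -0.1]
gripper_width: 0.0499
t [ 0.0696  0.0003 -0.0006] rot [0.33 0.03 0.05] cur [ 0.4161 -0.3268  0.0996] yaw 114.93 F [-0.32  0.81 -0.05] w 0.0499 j [-16.9  13.8 -27.4   0.  -48.7 -48.2] 20.25
```

```bash
python3 -m creep '[{"ax":0.3,"ay":0.0,"az":0.0,"tx":0.01,"ty":0.0,"tz":-0.001,"fingers":0.05},{"ax":0.3,"ay":0.0,"az":0.0,"tx":0.03,"ty":0.0,"tz":-0.001,"fingers":0.05},{"ax":0.3,"ay":0.0,"az":0.0,"tx":0.05,"ty":0.0,"tz":-0.001,"fingers":0.05},{"ax":0.3,"ay":0.0,"az":0.0,"tx":0.063,"ty":0.0,"tz":-0.001,"fingers":0.05},{"ax":0.3,"ay":0.0,"az":0.0,"tx":0.069,"ty":0.0,"tz":-0.001,"fingers":0.05}]'; python3 -m creep '[{"ax":0.0,"ay":0.0,"az":0.0,"tx":0.0,"ty":0.0,"tz":0.0,"fingers":0.03},{"ax":0.0,"ay":0.0,"az":0.0,"tx":0.0,"ty":0.0,"tz":0.0,"fingers":0.026},{"ax":0.0,"ay":0.0,"az":0.0,"tx":0.0,"ty":0.0,"tz":0.0,"fingers":0.02},{"ax":0.0,"ay":0.0,"az":0.0,"tx":0.0,"ty":0.0,"tz":0.0,"fingers":0.02},{"ax":0.0,"ay":0.0,"az":0.0,"tx":0.0,"ty":0.0,"tz":0.0,"fingers":0.02}]' 35;python3 rel.py .4385 -.3165 .03 114.6
```

```text
time_s: 20.75
tcp_pos: [0.4142, -0.3268, 0.0287]
eef_rot: [131.4, 90.0, 156.0]
contact_force: [0.3, -0.8, -0.1]
gripper_width: 0.0498
time_s: 21.25
tcp_pos: [0.4149, -0.3267, 0.0304]
eef_rot: [-19.8, 89.9, 4.8]
contact_force: [0.0, 5.8, 6.4]
gripper_width: 0.029
t [ 0.0004 -0.0006  0.0257] rot [0.   0.05 0.02] cur [ 0.4149 -0.3267  0.0304] yaw 114.6 F [0.   5.78 6.37] w 0.029 j [-16.9  19.2 -31.4  -0.  -39.3 -48.4] 21.25
```

Gripped again. Pushing it in 25 mm, with 1 mm extra.

```bash
python3 -m creep '[{"ax":0.0,"ay":0.0,"az":0.0,"tx":0.0,"ty":0.0,"tz":0.004,"fingers":0.02},{"ax":0.0,"ay":0.0,"az":0.0,"tx":0.0,"ty":0.0,"tz":0.009,"fingers":0.02},{"ax":0.0,"ay":0.0,"az":0.0,"tx":0.0,"ty":0.0,"tz":0.014,"fingers":0.02},{"ax":0.0,"ay":0.0,"az":0.0,"tx":0.0,"ty":0.0,"tz":0.019,"fingers":0.02},{"ax":0.0,"ay":0.0,"az":0.0,"tx":0.0,"ty":0.0,"tz":0.024,"fingers":0.02}]'; python3 -m creep '[{"ax":0.0,"ay":0.0,"az":0.0,"tx":0.0,"ty":0.0,"tz":0.002,"fingers":0.02},{"ax":0.0,"ay":0.0,"az":0.0,"tx":0.0,"ty":0.0,"tz":0.002,"fingers":0.02},{"ax":0.0,"ay":0.0,"az":0.0,"tx":0.0,"ty":0.0,"tz":0.002,"fingers":0.02}]';python3 rel.py .4385 -.3165 .03 114.6
```

```text
time_s: 21.75
tcp_pos: [0.437, -0.3166, 0.0304]
eef_rot: [-17.4, 89.9, 7.2]
contact_force: [1.6, 7.3, 5.2]
gripper_width: 0.0285
time_s: 22.05
tcp_pos: [0.4377, -0.3162, 0.0303]
eef_rot: [165.3, 90.0, -170.1]
contact_force: [-2.9, 2.1, 8.2]
gripper_width: 0.0289
t [ 0.0003 -0.0007  0.0006] rot [ 0.01 -0.04 -0.01] cur [ 0.4377 -0.3162  0.0303] yaw 114.61 F [-2.91  2.09  8.17] w 0.0289 j [-15.   20.1 -29.9   0.  -40.  -50.4] 22.05
```

```bash
python3 -m creep '[{"ax":0.0,"ay":0.0,"az":0.0,"tx":0.0,"ty":0.0,"tz":0.0,"fingers":0.04},{"ax":0.0,"ay":0.0,"az":0.0,"tx":0.0,"ty":0.0,"tz":0.0,"fingers":0.05},{"ax":0.0,"ay":0.0,"az":0.0,"tx":0.0,"ty":0.0,"tz":0.0,"fingers":0.05}]'; python3 -m creep '[{"ax":0.0,"ay":0.0,"az":0.0,"tx":-0.02,"ty":0.0,"tz":0.0,"fingers":0.05},{"ax":0.0,"ay":0.0,"az":0.0,"tx":-0.06,"ty":0.0,"tz":0.0,"fingers":0.05},{"ax":0.0,"ay":0.0,"az":0.0,"tx":-0.11,"ty":0.0,"tz":0.0,"fingers":0.05},{"ax":0.0,"ay":0.0,"az":0.0,"tx":-0.16,"ty":0.0,"tz":0.0,"fingers":0.05},{"ax":0.0,"ay":0.0,"az":0.0,"tx":-0.2,"ty":0.0,"tz":0.0,"fingers":0.05}]'; python3 -m creep '[{"ax":0.0,"ay":0.0,"az":0.0,"tx":0.0,"ty":0.0,"tz":0.0,"fingers":0.05},{"ax":0.0,"ay":0.0,"az":0.0,"tx":0.0,"ty":0.0,"tz":0.0,"fingers":0.05},{"ax":0.0,"ay":0.0,"az":0.0,"tx":0.0,"ty":0.0,"tz":0.0,"fingers":0.05}]'; python3 - <<'E'
from h import *
c=cap('side');cv2.imwrite('pics/s9.png',cv2.resize(c['pixels'][220:380,200:400],None,fx=4,fy=3.75,interpolation=cv2.INTER_CUBIC))
W=cloud(c);hsv=cv2.cvtColor(c['pixels'],cv2.COLOR_BGR2HSV)
x=np.array([.9092,.4163]);y=np.array([-.4163,.9092]);S=np.array([.5395,-.2702])
D=W[...,:2]-S;X=D@x;Y=D@y
m=(abs(X)<.029)&(abs(Y)<.064)&(W[...,2]>.025)&(W[...,2]<.04)&(hsv[...,2]>150)&(hsv[...,1]<60)
A=np.c_[X[m],Y[m],np.ones(m.sum())];q,*_=np.linalg.lstsq(A,W[m][:,2],rcond=None);print('foot top',q)
m=(cv2.inRange(hsv,(0,150,80),(8,255,255))|cv2.inRange(hsv,(172,150,80),(180,255,255))).astype(bool)&(W[...,0]<.5)&(W[...,1]<-.2)
v,u=np.nonzero(m);print('red px',u.min(),u.max(),v.min(),v.max(),'X range',np.nanmin(X[m]),np.nanmax(X[m]))
t=cap('top');cv2.imwrite('pics/t9.png',t['pixels']);w=cap('wrist');cv2.imwrite('pics/w9.png',w['pixels'])
E
```

```text
time_s: 22.35
tcp_pos: [0.4385, -0.3163, 0.0297]
eef_rot: [-52.2, 90.0, -27.6]
contact_force: [0.0, 0.1, -0.3]
gripper_width: 0.0469
time_s: 22.85
tcp_pos: [0.4386, -0.3164, 0.2329]
eef_rot: [-51.0, 89.8, -26.4]
contact_force: [1.2, -0.3, -0.1]
gripper_width: 0.05
time_s: 23.15
tcp_pos: [0.4376, -0.3158, 0.2286]
eef_rot: [126.2, 89.9, 150.8]
contact_force: [-0.7, -0.2, -0.5]
gripper_width: 0.0498
foot top [0.00425602 0.00667716 0.03605424]
red px 255 270 318 337 X range -0.12201810833163951 -0.08172948212785319
```

View pics/s9.png

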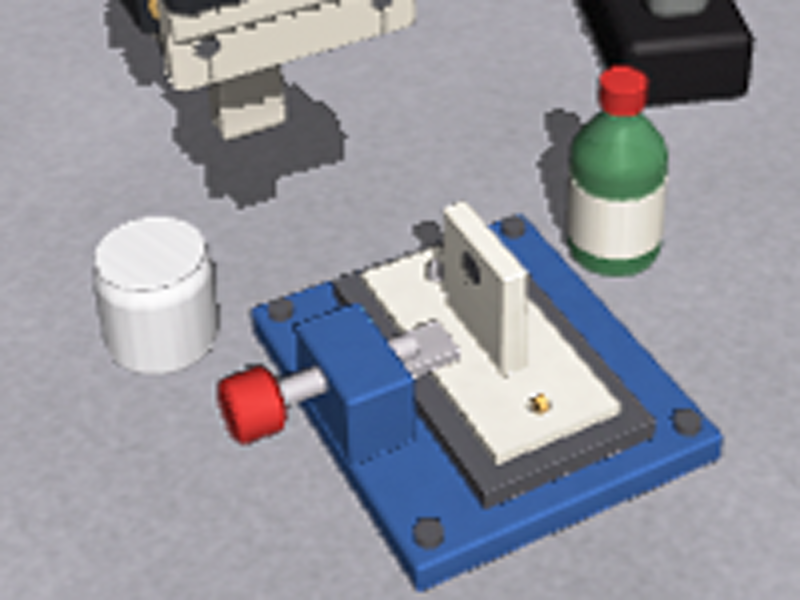

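View pics/t9.png

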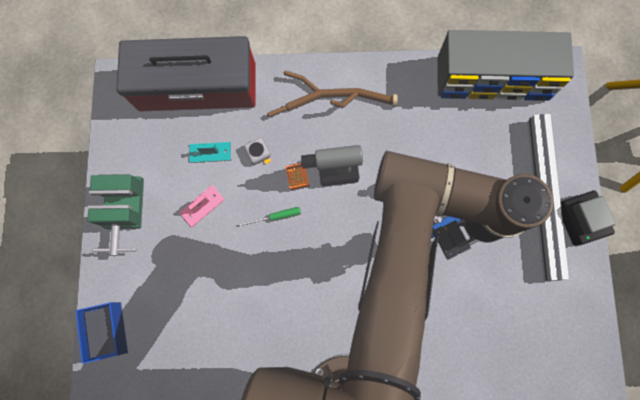

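View pics/w9.png

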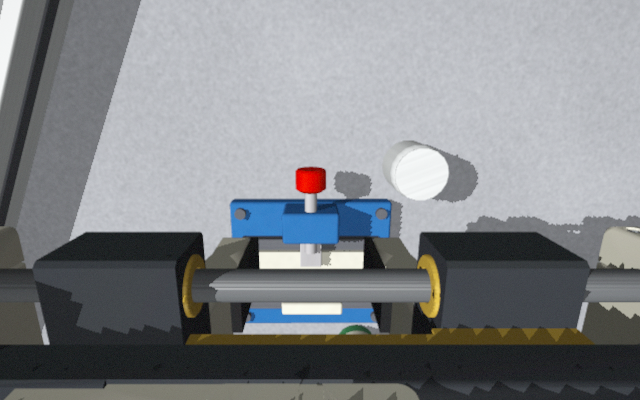

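The side view shows the knob in, with its red pixels at columns 255–270 and rows 318–337, the same as at the start. The tongue lies over the bracket's foot at crop (435,345) and both pins are through the holes. The bystanders are unmoved and the gripper is clear, so I'm handing in.

```bash
python3 -c "
from plant import order
print(order.close_job())"
```

```text
the job is handed in; nothing more can be done
None
```

The job is done and handed in at about 23 s on the robot's clock. I pulled the lock knob out about 25 mm and checked that it stayed out after I let go. I then lowered the white bracket onto both pins, released it, and pushed the knob back in.

**Last checks:**
- **Knob:** it is back at exactly its starting pixels in the side view, and the tongue lies over the bracket's foot.
- **Bracket:** the top of the foot measures 36 mm above the bench, which is the 30 mm seat plus the 6 mm foot. The plane fit had a residual slope of 0.4–0.7 %, which I put down to depth noise. The foot touched down at the expected height with only a few newtons.
- **Surroundings:** the other things look unmoved. The arm hides part of the fixture in the last top view; the tin and the glue bottle were checked in the side view. The gripper is open and about 0.2 m clear, with no contact force.

One small disagreement: the wrist camera read about 0.8 mm to one side of the arm's positions. It affected the pins and the holes equally, so it cancelled out when aligning them.

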